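# Put the espresso corner in order

### The arm

A 7-joint arm with a two-finger parallel gripper is mounted at the origin on a cart in front of the work surface, level with it; the furniture and walls round the work are solid. World frame = base frame: x ahead of the robot, y to its left, z up, the work surface at z = 0. Lengths are in m, angles in rad, forces in N, time in s.
With the tool pointing down it reaches from about 0.425 to 1.025 m from the base axis. Payload 3.6 kg.
Tool frame: the origin (TCP) lies at the very end of the fingers, on their centre line; the grasp point (between the pads) lies 19 mm behind it (arm.hold_point_z is the distance from the TCP to the grasp point, in m); z points along the fingers, y is the line along which they close (so a half turn about z gives the same grasp; the last joint's range is limited). The gripper opens to 85 mm and grips with 20 to 120 N. Pads are 22 mm wide; open, the fingers measure 114 mm over their backs; the gripper's body (76 mm by 85 mm) begins 54 mm behind the grasp point. The pads swing forward as they close: fully open they stand 13 mm farther back than shut.
Start: joints at [-1.379, 0.591, 0.048, 1.609, -0.033, 0.943, -0.034], TCP at [0.204, 0.696, 0.231] pointing down, gripper open.
Joint ranges: [-2.69, 2.69], [-0.47, 2.24], [-1.27, 1.36], [0.19, 2.51], [-1.53, 4.68], [0.08, 2.07], [-3.09, 3.09]. Speed limits (rad/s): [2.57, 2.57, 3.14, 3.14, 3.14, 3.14, 3.14].

### API

Orientations are given as a 3x3 rotation matrix whose columns are the frame's x, y, z axes.
In Python, from station import get_obs, optics, order, arm gives the robot as it stands.
- The arm moves only by the tool play_rows, never from a script. Its argument "targets" is a list that holds one entry, the list of rows, each a list of 5 numbers: the shift along the tool's x, y, z in cm, then the turn about the tool's z in degrees, then the opening, from -1 (shut) to 1 (fully open). In form: [[[x, y, z, yaw, jaw], ...]]. A call has 1 to 20 rows; each row shifts and turns the commanded pose from where the row before left it, along the tool's axes as they then stand; what a row does not reach is not made up. A row lasts 1/12 s, in which the tool goes at most 41.7 mm and 7.16 degrees, less where a joint would pass 70% of its speed; a pose out of reach is approached as far as the arm can. A call with a gripper value outside its range is refused whole. The fingers move at their own pace and stop on an object; the grip force is fixed at half the most. Time passes only in rows, so rows that do not move let the fingers close. It gives the time, the measured TCP pose, the force, the opening and the grip force at its end, in the units of the state.
- get_obs(): the state, without advancing time (a new reading comes with each control period).
- optics.read_camera(name): name is "scene" or "top" or "wrist"; returns (picture, depth): 480x640x3 uint8, red, green, blue; 480x640 float32, m along the optical axis (not along the pixel's ray), 0 where there is no reading.
- optics.camera_params(name): a dict with "mtx" (3x3 intrinsics, pixels), "eye" and "attitude" of the camera in the world; the wrist camera has in their place "T_tool_cam" (4x4, takes a point from camera to tool coordinates, whose origin is the TCP and whose axes are the flange's). Camera axes: x right, y down, z forward; pixel columns grow to the right and rows downward; lengths in m; the calibration is good to about 2 mm. A picture is of the moment at which its call begins: read the wrist's pose just before it. camera_params takes no time and is no camera call.
- order.close_job(): hands the job in; it is judged then, once.
The state is a dict: "t": time; "qpos": joint angles; "qvel": joint speeds; "effort": joint torques, N m; "eef_pos": TCP position; "ee_rot": TCP orientation; "wrist_force": force on the tool from outside, world axes, zero at the start; "wrist_torque": the same for the moment, N m; "opening": finger opening in m; "gripper_force": force on a finger pad.
Only numpy, scipy, OpenCV 4.12 (cv2) and the standard library are available. Lean on these libraries where they do the work, as an engineer would, in place of code of your own. Each camera call takes 0.05 s, during which the arm holds its last target. There are 200 camera calls.

### The job

Put the espresso corner in order: stand the tamper in the well of its round dark-wood stand, seat the portafilter flat in the black horseshoe cradle with its handle out through the slot, set the white espresso cup upright in the middle of the blue saucer, and close the steel canister with its wooden lid. Leave all four let go and at rest in their places, and do not push the milk jug or the sugar jar about.

Things in the scene. Friction and masses are not known exactly. Their poses are not given: they have to be found in the camera images.
- tamper: Coffee tamper, loose, standing on its white round base: base 58 mm across and 30 mm high, above it a dark wooden knob 36 mm thick from 30 to 87 mm height (grasp it there, from above, any yaw). 0.38 kg. Origin at the centre of the underside, z up.
- portafilter: Bottomless espresso portafilter, loose, lying level, 0.42 kg: round steel head 67 mm across, 31 high (lugs at its rim on +y and -y, 85 over them, undersides 25 up); steel neck 16 wide, 14 high from 32 to 78 mm along -x; black handle 28 thick on to 174 mm. Neck axis 16 mm up; grasp the neck across, 62 mm from the head's centre. Origin: centre of the head's underside; z up, -x along the handle.
- cup_foot (a point): White espresso cup, loose, upright: bowl 62 mm across and 52 high, foot 43 across, one ear handle on the -y side reaching 57 mm from the bowl's axis. Grasp the bowl from above across its x axis, pads about 32 mm above the underside. This point: centre of the bowl's foot, on the underside; z up, -y towards the handle.
- lid: Wooden lid of the canister, loose, lying knob up: disc 88 mm across from 12 to 20 mm height, on it a round knob 25 mm thick from 20 to 47 mm height (grasp it, any yaw), below it a tapered black rubber plug, 54 mm across at the underside and 68 mm at 12 mm height. 0.14 kg. Origin at the centre of the plug's underside, z up.
- tamper_stand: Round dark-wood stand for the tamper, fixed, 96 mm across and 22 mm high, with a flared round well in its top: 68 mm across at its floor, 82 mm at its mouth; the floor is 8 mm above the worktop. Origin at the centre of the underside, z up.
- cradle: Portafilter cradle, fixed: round light-wood base 102 mm across, its top the floor 10 mm up, on it a black horseshoe wall to 28 mm height, inside 76 mm across at the floor and 88 at the top, open on -x by a slot 37 mm wide for the neck. A seated portafilter's origin is 10 mm above the cradle's, its axes parallel to it. Origin: centre of the underside; z up, -x out through the slot.
- saucer: Blue saucer with a white line at its rim, loose, 116 mm across and 15 mm high, with a flat floor about 64 mm across, 5 mm above the worktop. 0.26 kg. Origin at the centre of the underside, z up.
- canister: Open steel canister, fixed, 85 mm across outside, 76 mm across inside its mouth, 85 mm high. A closed lid rests with its disc on the rim, its plug inside: the lid's origin is then 73 mm above the canister's. Origin at the centre of the underside, z up.
- milk_jug: Steel milk jug that stays where it is, 74 mm across, 98 mm with its handle, 88 mm high. Origin at the centre of its outline, on the underside.
- sugar_jar: Clear round storage jar with white contents that stays where it is, 72 mm across, 106 mm high. Origin at the centre of the underside.
Mind the look-alikes: they are no part of the job. What is shaped like the tamper but orange is not meant.

How it is judged:
By the outcome, as a careful person would: the job done as asked, in the order asked, and still so for the second after the job is handed in, with the robot touching nothing.
It also fails if it takes over 128 s, if anything falls off the work surface, if the arm or the gripper's body presses on something with over 40 N, if the wrist force passes 120 N, or if a joint passes its speed limit or range.

## Working session

There is one attempt and no reset: what is moved stays moved. The work goes in short steps, Python scripts to look and compute and a tool call to move; the robot and the scene stay as the last step left them, time stands still between calls to the robot, and variables do not carry over. Pictures are saved under pics/ and viewed, at most 14 in all, crops included, and the job is handed in when it is done.

Besides the shell and the picture viewer there is one more tool, called after "Call:" by a JSON object that holds its "api" and its "payload". play_rows: Moves the arm, as the interface text tells. Its arguments: {"type":"object","properties":{"targets":{"type":"array","items":{"type":"array","items":{"type":"array","items":{"type":"number"}}}}},"required":["targets"]}

```bash
mkdir -p pics; ls; python3 - <<'E'
from station import get_obs, optics, order, arm
import cv2,numpy as np
o=get_obs();print(o['t'],o['eef_pos'],o['ee_rot'],o['opening'],arm.hold_point_z)
for n in ['scene','top']:
    p,d=optics.read_camera(n);c=optics.camera_params(n);print(n,c)
    cv2.imwrite(f'pics/{n}0.png',p[:,:,::-1]);np.savez(f'{n}0.npz',p=p,d=d)
print(optics.camera_params('wrist'))
E
```

```text
pics
0.0 [0.20416718 0.6947871  0.23013301] [[-9.59462345e-01  2.81836395e-01 -5.04210235e-04]
 [ 2.81836812e-01  9.59459814e-01 -2.20825644e-03]
 [-1.38597576e-04 -2.26084391e-03 -9.99997435e-01]] 0.08556780188121298 0.0187
scene {'mtx': array([[499.40190069,   0.        , 320.58156897],
       [  0.        , 499.40190069, 239.21000563],
       [  0.        ,   0.        ,   1.        ]]), 'eye': array([-0.22616422, -1.28964805,  0.82553603]), 'attitude': array([[ 0.86380656, -0.23280669,  0.44681011],
       [-0.50381203, -0.40515036,  0.76290669],
       [ 0.00341549, -0.88411211, -0.46726235]])}
top {'mtx': array([[498.06610274,   0.        , 329.99268186],
       [  0.        , 498.06610274, 239.20239988],
       [  0.        ,   0.        ,   1.        ]]), 'eye': array([ 0.28761683, -0.04373782,  1.38874643]), 'attitude': array([[ 1.63405637e-03, -9.85193600e-01,  1.71437747e-01],
       [-9.99940493e-01,  2.39387063e-04,  1.09065930e-02],
       [-1.07861456e-02, -1.71445367e-01, -9.85134582e-01]])}
{'mtx': array([[352.35222216,   0.        , 319.51625196],
       [  0.        , 352.35222216, 230.43354356],
       [  0.        ,   0.        ,   1.        ]]), 'T_tool_cam': array([[ 2.74415025e-04, -9.51441883e-01, -3.07828311e-01,
         7.92123916e-02],
       [ 9.99999962e-01,  2.53554504e-04,  1.07763449e-04,
         4.77341946e-04],
       [-2.44794044e-05, -3.07828329e-01,  9.51441916e-01,
        -1.41737193e-01],
       [ 0.00000000e+00,  0.00000000e+00,  0.00000000e+00,
         1.00000000e+00]])}
```

View pics/top0.png

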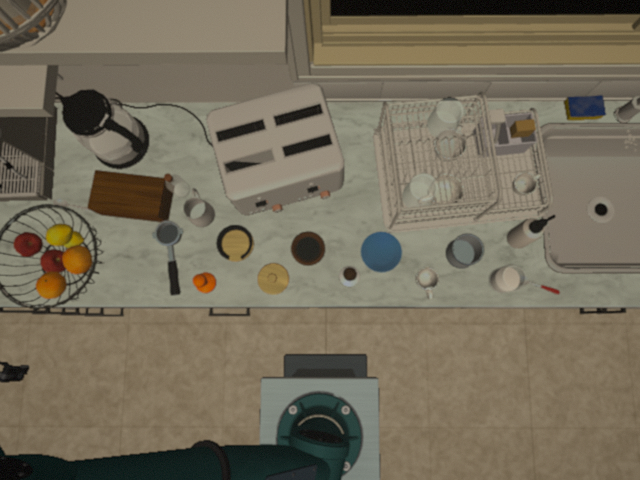

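View pics/scene0.png

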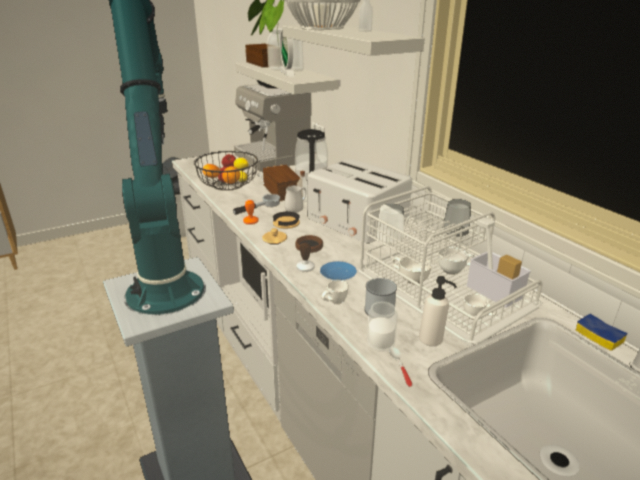

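The top view (640x480) shows:

| Object | Pixel position |
|---|---|
| portafilter head, handle down to (173,293) | (168,232) |
| milk jug | (199,212) |
| orange decoy | (205,282) |
| cradle | (235,243) |
| lid | (273,278) |
| stand | (308,248) |
| tamper | (349,275) |
| saucer | (381,251) |
| cup | (426,278) |
| canister | (464,250) |
| sugar jar | (507,278) |

The scene view shows the same row.

```bash
cat > h.py <<'E'
import numpy as np,cv2
from station import get_obs, optics, order, arm
def cam(name):
    """picture, depth, mtx, R, eye"""
    c=optics.camera_params(name)
    if name=='wrist':
        o=get_obs();T=c['T_tool_cam'];R=np.array(o['ee_rot'])
        A=R@T[:3,:3];e=R@T[:3,3]+np.array(o['eef_pos'])
    else: A,e=c['attitude'],c['eye']
    p,d=optics.read_camera(name)
    return p,d,c['mtx'],A,e
def ray(uv,z,K,A,e):
    uv=np.atleast_2d(np.array(uv,float))
    r=np.c_[(uv[:,0]-K[0,2])/K[0,0],(uv[:,1]-K[1,2])/K[1,1],np.ones(len(uv))]@A.T
    return e+r*((z-e[2])/r[:,2])[:,None]
def cloud(d,K,A,e):
    v,u=np.mgrid[:d.shape[0],:d.shape[1]]
    r=np.stack([(u-K[0,2])/K[0,0]*d,(v-K[1,2])/K[1,1]*d,d],-1)
    return r@A.T+e
def grab(name,fn=None,crop=None,s=1):
    x=cam(name)
    if fn:
        p=x[0][:,:,::-1]
        if crop: p=p[crop[1]:crop[3],crop[0]:crop[2]]
        cv2.imwrite('pics/'+fn,cv2.resize(p,None,fx=s,fy=s,interpolation=cv2.INTER_CUBIC))
    return x
def tool(dxyz):
    R=np.array(get_obs()['ee_rot']);return R.T@np.array(dxyz)
E
python3 - <<'E'
from h import *
c=optics.camera_params('top');x=(c['mtx'],c['attitude'],c['eye'])
f=np.load('top0.npz');cv2.imwrite('pics/topc.png',cv2.resize(f['p'][190:310,140:340,::-1],None,fx=4,fy=4,interpolation=cv2.INTER_CUBIC))
cv2.imwrite('pics/topd.png',cv2.resize(f['p'][190:310,330:530,::-1],None,fx=4,fy=4,interpolation=cv2.INTER_CUBIC))
for n,u,v,z in [('pf',168,232,.03),('pfend',174,293,.016),('jug',199,212,.09),('dec',205,282,.08),('cradle',235,243,.01),('lid',273,278,.02),('stand',308,248,.02),('tamper',349,273,.087),('saucer',381,251,.012),('cup',426,278,.052),('can',464,250,.085),('jar',507,278,.106)]:
    print(n,ray([u,v],z,*x).round(3)[0])
E
```

```text
pf [0.545 0.423 0.03 ]
pfend [0.376 0.401 0.016]
jug [0.588 0.322 0.09 ]
dec [0.401 0.3   0.08 ]
cradle [0.517 0.239 0.01 ]
lid [0.417 0.128 0.02 ]
stand [0.501 0.033 0.02 ]
tamper [ 0.424 -0.079  0.087]
saucer [ 0.494 -0.171  0.012]
cup [ 0.415 -0.287  0.052]
can [ 0.485 -0.383  0.085]
jar [ 0.41  -0.485  0.106]
```

View pics/topc.png

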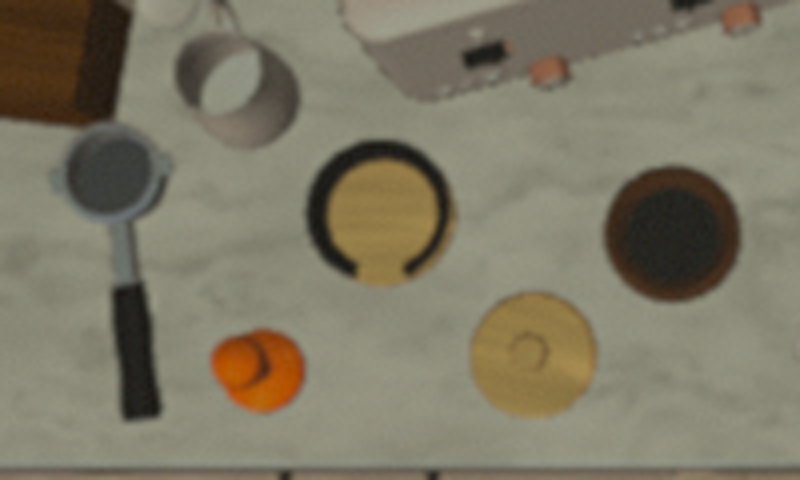

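View pics/topd.png

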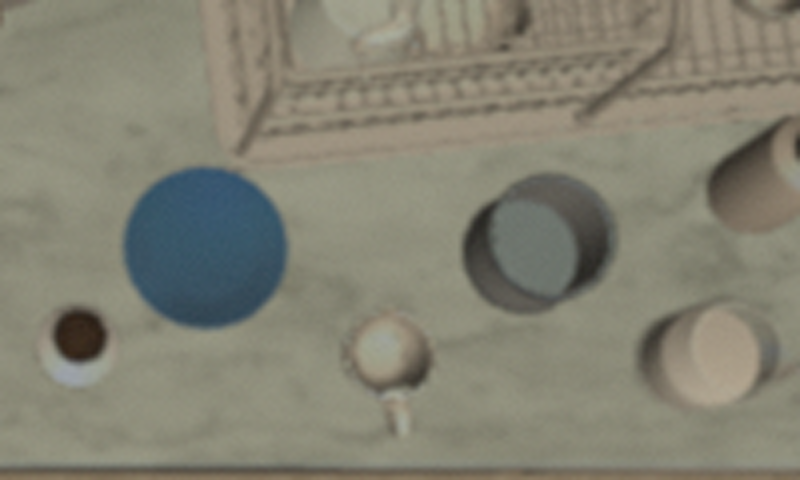

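The left crop shows the cradle slot pointing image-down (world -x) at crop (380,270). The portafilter handle points nearly the same way. The right crop shows the cup ear also facing world -x at (398,415), the saucer at (206,247), the canister at (540,243) and the tamper at (78,345). I'll move to a viewing pose.

Call:
{"api": "play_rows", "payload": {"targets": [[[0,0,0,-5.5,1],[0,0,0,-5.5,1],[0,0,0,-5.4,1],[-2.7,-2.7,0,0,1],[-2.7,-2.7,0,0,1],[-2.7,-2.7,0,0,1],[-2.7,-2.7,0,0,1],[-2.7,-2.7,0,0,1],[-2.7,-2.7,0,0,1],[-2.7,-2.7,0,0,1],[-2.7,-2.7,0,0,1],[-2.7,-2.7,0,0,1],[-2.7,-2.7,0,0,1],[-2.7,-2.7,0,0,1],[0,-3.5,0,0,1],[0,-3.5,0,0,1],[0,-3.5,0,0,1],[0,-3.5,0,0,1],[0,0,0,0,1],[0,0,0,0,1]]]}}

```text
t: 1.77
eef_pos: [0.5017, 0.2555, 0.2311]
ee_rot: [[-1.0, 0.005, -0.001], [0.005, 1.0, -0.002], [0.001, -0.002, -1.0]]
wrist_force: [-0.2, -0.4, 0.7]
opening: 0.0853
gripper_force: 0.0
```

```bash
python3 - <<'E'
from h import *
x=grab('wrist','w1.png');np.savez('w1.npz',p=x[0],d=x[1],K=x[2],A=x[3],e=x[4])
E
```

```text
(no output)
```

View pics/w1.png

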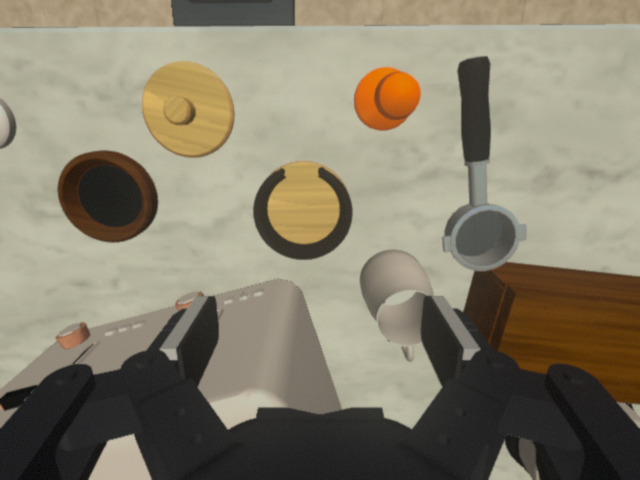

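Call:
{"api": "play_rows", "payload": {"targets": [[[0,-4.1,0,0,1],[0,-4.1,0,0,1],[0,-4.1,0,0,1],[0,-4.1,0,0,1],[0,-4.1,0,0,1],[0,-4.1,0,0,1],[0,-4.1,0,0,1],[0,-4.1,0,0,1],[0,-4.1,0,0,1],[0,-4.1,0,0,1],[0,-4.1,0,0,1],[0,0,0,0,1],[0,0,0,0,1],[0,0,0,0,1]]]}}

```text
t: 2.98
eef_pos: [0.5029, -0.1906, 0.2311]
ee_rot: [[-1.0, -0.003, 0.0], [-0.003, 1.0, 0.001], [-0.0, 0.001, -1.0]]
wrist_force: [-0.2, 0.5, 0.0]
opening: 0.0853
gripper_force: 0.0
```

The wrist view shows everything on the left side: lid (188,109) with its knob at (178,110), stand (108,197), cradle (303,210) with its slot up at (303,172), and portafilter head (484,237) with neck (478,185). I'll take the second view.

```bash
python3 - <<'E'
from h import *
x=grab('wrist','w2.png');np.savez('w2.npz',p=x[0],d=x[1],K=x[2],A=x[3],e=x[4])
E
```

```text
(no output)
```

View pics/w2.png

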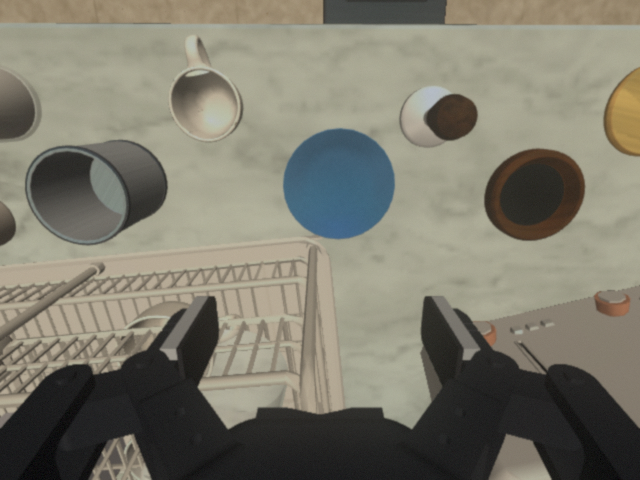

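The second view shows the cup (205,103) with its ear at (195,48), the saucer (339,183), the canister rim (78,195), the tamper knob (451,117) over its base (430,116), and the stand (535,194). Next I'll measure everything from the depth clouds.

```bash
cat > meas.py <<'E'
from h import *
def circ(P,c,rad,z0,z1,mask=None):
    m=(np.hypot(P[...,0]-c[0],P[...,1]-c[1])<rad)&(P[...,2]>z0)&(P[...,2]<z1)
    if mask is not None: m&=mask
    m=cv2.morphologyEx(m.astype(np.uint8),cv2.MORPH_OPEN,np.ones((2,2)))>0
    q=P[m]
    if len(q)<10: return len(q)
    (a,b),r=cv2.minEnclosingCircle(q[:,:2].astype(np.float32))
    return len(q),round(a,4),round(b,4),'r',round(r,4),'z',np.median(q[:,2]).round(4)
E
python3 - <<'E'
from meas import *
for v,L in [('w1',[('lid',(.417,.128),.06,.014,.026),('knob',(.417,.128),.03,.042,.055),('stand',(.501,.033),.06,.015,.03),('cradle',(.517,.239),.065,.018,.036),('pf',(.545,.423),.05,.026,.036),('jug',(.588,.322),.07,.08,.1)]),
 ('w2',[('stand',(.501,.033),.06,.015,.03),('knob',(.424,-.079),.04,.08,.095),('tbase',(.424,-.079),.045,.02,.035),('saucer',(.494,-.171),.08,.010,.02),('cup',(.415,-.287),.05,.047,.058),('can',(.485,-.383),.06,.08,.09)])]:
    f=np.load(v+'.npz');P=cloud(f['d'],f['K'],f['A'],f['e'])
    print(v,'top z',np.median(P[20+40:60+40,300:340,2]))
    for n,*a in L: print(n,circ(P,*a))
    if v=='w1':
        w=(P[...,2]>.008)&(P[...,2]<.05)
        n_=w&(np.hypot(P[...,0]-.545,P[...,1]-.423)<.2)&(P[...,1]>.36)&(P[...,0]<.5)
        q=P[n_][:,:2]; g=np.array([np.r_[s,np.mean(q[abs(q[:,0]-s)<.003][:,1]),np.ptp(q[abs(q[:,0]-s)<.003][:,1])] for s in np.arange(.38,.5,.01)]);print(g.round(4))
        # cradle wall black
        bk=(f['p'].max(-1)<60)&(np.hypot(P[...,0]-.517,P[...,1]-.239)<.06)&(P[...,2]>.02)
        q=P[bk][:,:2];print('wall',len(q),cv2.minEnclosingCircle(q.astype(np.float32)))
        c=np.array(cv2.minEnclosingCircle(q.astype(np.float32))[0]);an=np.degrees(np.arctan2(q[:,1]-c[1],-(q[:,0]-c[0])));s=np.sort(an);k=np.diff(s).argmax();print('gap',s[k],s[k+1])
    else:
        m=(np.hypot(P[...,0]-.37,P[...,1]+.287)<.06)&(P[...,2]>.02)&(P[...,2]<.055)
        q=P[m&(P[...,0]<.378)];print('ear',len(q),q.mean(0),q.min(0))
E
```

```text
w1 top z -0.0008504372093436074
lid (6179, 0.4208, 0.1722, 'r', 0.0846, 'z', np.float64(0.0191))
knob (632, 0.4253, 0.1849, 'r', 0.0719, 'z', np.float64(0.0458))
stand (2608, 0.4828, 0.1224, 'r', 0.1472, 'z', np.float64(0.0198))
cradle (2395, 0.5008, 0.2431, 'r', 0.0793, 'z', np.float64(0.0256))
pf (1613, 0.5002, 0.3656, 'r', 0.1338, 'z', np.float64(0.03))
jug (620, 0.5674, 0.3154, 'r', 0.1562, 'z', np.float64(0.0842))
[[0.38   0.3951 0.0255]
 [0.39   0.3966 0.0255]
 [0.4    0.3987 0.0238]
 [0.41   0.4    0.023 ]
 [0.42   0.4021 0.0238]
 [0.43   0.4036 0.025 ]
 [0.44   0.4051 0.0253]
 [0.45   0.4068 0.023 ]
 [0.46   0.4084 0.0227]
 [0.47   0.4105 0.0192]
 [0.48   0.4134 0.0163]
 [0.49   0.4149 0.0153]]
wall 41635 ((0.5077555179595947, 0.24079319834709167), 0.05814884975552559)
gap 178.54178953948386 179.514954176846
w2 top z -0.0008371533203849479
stand (2614, 0.4718, -0.0469, 'r', 0.1514, 'z', np.float64(0.0199))
knob (1081, 0.4263, -0.1107, 'r', 0.0798, 'z', np.float64(0.0836))
tbase 0
saucer (3871, 0.5014, -0.1839, 'r', 0.078, 'z', np.float64(0.0126))
cup (1351, 0.4243, -0.2594, 'r', 0.0692, 'z', np.float64(0.0497))
can (2141, 0.4857, -0.3407, 'r', 0.1627, 'z', np.float64(0.0836))
ear 465 [ 0.3693355  -0.29548649  0.0410208 ] [ 0.35847692 -0.30364266  0.02040732]
```

```bash
sed -i 's/q\[:,:2\].astype(np.float32))/np.ascontiguousarray(q[:,:2],np.float32).reshape(-1,1,2))/' meas.py
python3 - <<'E'
from meas import *
for v,L in [('w1',[('lid',(.417,.128),.06,.014,.026),('knob',(.417,.128),.03,.042,.055),('stand',(.501,.033),.06,.015,.03),('pf',(.545,.423),.05,.026,.036),('jug',(.588,.322),.07,.08,.1)]),
 ('w2',[('stand',(.501,.033),.06,.015,.03),('knob',(.424,-.079),.04,.08,.095),('saucer',(.494,-.171),.08,.010,.02),('cup',(.415,-.287),.05,.047,.058),('can',(.485,-.383),.06,.08,.09)])]:
    f=np.load(v+'.npz');P=cloud(f['d'],f['K'],f['A'],f['e']);P[f['d']==0]=9
    for n,*a in L: print(n,circ(P,*a))
    if v=='w1':
        bk=(f['p'].max(-1)<60)&(np.hypot(P[...,0]-.517,P[...,1]-.239)<.062)&(P[...,2]>.02)&(P[...,2]<.04)
        q=P[bk][:,:2];cc=cv2.minEnclosingCircle(np.ascontiguousarray(q,np.float32).reshape(-1,1,2));print('wall',len(q),cc)
        c=np.array(cc[0]);an=np.degrees(np.arctan2(q[:,1]-c[1],-(q[:,0]-c[0])));s=np.sort(an);k=np.diff(s).argmax();print('gap',s[k],s[k+1])
    else:
        print('tb',np.sort(P[100:135,405:425,2].ravel())[::80], P[116,415])
        # colour fits on rays
        K,A,e=f['K'],f['A'],f['e']
        hsv=cv2.cvtColor(f['p'],cv2.COLOR_RGB2HSV);m=cv2.inRange(hsv,(95,100,40),(120,255,255))
        c=max(cv2.findContours(m,0,1)[0],key=cv2.contourArea)[:,0];q=ray(c,.014,K,A,e)
        print('saucer col',cv2.minEnclosingCircle(np.ascontiguousarray(q[:,:2],np.float32).reshape(-1,1,2)))
E
```

```text
lid (6179, 4.6939, 4.5497, 'r', 6.1927, 'z', np.float64(0.0191))
knob (632, 4.7058, 4.5603, 'r', 6.1768, 'z', np.float64(0.0458))
stand (2608, 4.7326, 4.5038, 'r', 6.199, 'z', np.float64(0.0198))
pf (1613, 4.7592, 4.6995, 'r', 6.0398, 'z', np.float64(0.03))
jug (620, 4.7454, 4.6499, 'r', 6.0849, 'z', np.float64(0.0842))
wall 1377 ((0.516675591468811, 0.23820477724075317), 0.04903535544872284)
gap -24.166477574936057 24.875547621993533
stand (2614, 4.7341, 4.5002, 'r', 6.2005, 'z', np.float64(0.0199))
knob (1081, 4.7061, 4.4557, 'r', 6.2522, 'z', np.float64(0.0836))
saucer (3871, 4.7294, 4.3923, 'r', 6.2826, 'z', np.float64(0.0126))
cup (1351, 4.6844, 4.3498, 'r', 6.3443, 'z', np.float64(0.0497))
can (2141, 4.7311, 4.2877, 'r', 6.3586, 'z', np.float64(0.0836))
tb [-0.0014643   0.01083795  0.01154666  0.01214748  0.01259483  0.0130784
  0.01349604  0.01411303  0.01486614] [ 0.42318434 -0.09733288  0.01343291]
saucer col ((0.49215027689933777, -0.1702483743429184), 0.05609876289963722)
```

```bash
sed -i 's/np.ones((2,2)))>0/np.ones((3,3)))>0/' meas.py
python3 - <<'E'
from meas import *
for v,L in [('w1',[('lid',(.417,.128),.06,.014,.026),('knob',(.417,.128),.03,.042,.055),('stand',(.501,.033),.06,.015,.03),('pf',(.545,.423),.05,.026,.036),('jug',(.588,.322),.07,.08,.1)]),
 ('w2',[('stand',(.501,.033),.06,.015,.03),('knob',(.424,-.079),.04,.08,.095),('knob2',(.424,-.079),.04,.045,.095),('saucer',(.494,-.171),.08,.010,.02),('cup',(.415,-.287),.05,.047,.058),('can',(.485,-.383),.06,.08,.09)])]:
    f=np.load(v+'.npz');P=cloud(f['d'],f['K'],f['A'],f['e']);P[f['d']==0]=9
    for n,*a in L: print(n,circ(P,*a))
E
```

```text
lid (6170, 0.4168, 0.1293, 'r', 0.0443, 'z', np.float64(0.0191))
knob (629, 0.4169, 0.1299, 'r', 0.0123, 'z', np.float64(0.0458))
stand (2580, 0.5016, 0.0351, 'r', 0.0482, 'z', np.float64(0.02))
pf (1597, 0.5499, 0.4266, 'r', 0.0443, 'z', np.float64(0.0299))
jug (566, 0.6096, 0.339, 'r', 0.0394, 'z', np.float64(0.0841))
stand (2586, 0.5017, 0.0331, 'r', 0.048, 'z', np.float64(0.0199))
knob (1053, 0.4238, -0.081, 'r', 0.0149, 'z', np.float64(0.0837))
knob2 (1801, 0.4241, -0.0814, 'r', 0.0187, 'z', np.float64(0.0815))
saucer (3719, 0.5032, -0.1755, 'r', 0.0701, 'z', np.float64(0.0129))
cup (1349, 0.4054, -0.2892, 'r', 0.0401, 'z', np.float64(0.0499))
can (2123, 0.4884, -0.3931, 'r', 0.0437, 'z', np.float64(0.0838))
```

Call:
{"api": "play_rows", "payload": {"targets": [[[2,2.74,1,0,1],[2,2.74,1,0,1],[2,2.74,1,0,1],[1.9,2.74,1,0,1],[0,0,3,0,1],[0,0,3,0,1],[0,0,3,0,1],[0,0,2,0,1],[0,0,0,0,1],[0,0,0,0,1]]]}}

```text
t: 3.87
eef_pos: [0.4225, -0.0807, 0.0808]
ee_rot: [[-1.0, -0.004, -0.002], [-0.004, 1.0, 0.001], [0.002, 0.001, -1.0]]
wrist_force: [0.0, 0.2, 1.0]
opening: 0.0855
gripper_force: 0.0
```

Call:
{"api": "play_rows", "payload": {"targets": [[[-0.1,0,2,0,1],[0,0,1.5,0,1],[0,0,0.7,0,1],[0,0,0,0,1],[0,0,0,0,-1],[0,0,0,0,-1],[0,0,0,0,-1],[0,0,0,0,-1],[0,0,0,0,-1],[0,0,0,0,-1],[0,0,0,0,-1],[0,0,0,0,-1],[0,0,0,0,-1],[0,0,0,0,-1]]]}}

```text
t: 5.03
eef_pos: [0.4243, -0.0824, 0.0403]
ee_rot: [[-1.0, -0.001, 0.002], [-0.001, 1.0, 0.0], [-0.002, 0.0, -1.0]]
wrist_force: [-0.3, 1.9, 8.7]
opening: 0.034
gripper_force: 58.7
```

Call:
{"api": "play_rows", "payload": {"targets": [[[0,0,-2,0,-1],[0,0,-3,0,-1],[0,0,-1,0,-1],[-1.5,2.3,0,0,-1],[-1.55,2.3,0,0,-1],[-1.55,2.3,0,0,-1],[-1.55,2.3,0,0,-1],[-1.55,2.4,0,0,-1],[0,0,0,0,-1],[0,0,0,0,-1],[0,0,0,0,-1]]]}}

```text
t: 5.95
eef_pos: [0.4992, 0.033, 0.0989]
ee_rot: [[-1.0, -0.001, -0.003], [-0.001, 1.0, -0.001], [0.003, -0.001, -1.0]]
wrist_force: [-0.4, -0.4, -3.5]
opening: 0.0341
gripper_force: 61.1
```

Call:
{"api": "play_rows", "payload": {"targets": [[[-0.2,0.1,2,0,-1],[0,0,2,0,-1],[0,0,0.7,0,-1],[0,0,0.3,0,-1],[0,0,0,0,-1],[0,0,0,0,-1],[0,0,0,0,-1]]]}}

```text
t: 6.53
eef_pos: [0.5031, 0.0339, 0.0499]
ee_rot: [[-1.0, 0.0, 0.001], [0.0, 1.0, -0.0], [-0.001, -0.0, -1.0]]
wrist_force: [-0.5, -0.2, -4.5]
opening: 0.0338
gripper_force: 61.2
```

Call:
{"api": "play_rows", "payload": {"targets": [[[0,0,0.15,0,-1],[0,0,0,0,1],[0,0,0,0,1],[0,0,0,0,1],[0,0,0,0,1],[0,0,0,0,1],[0,0,0,0,1],[0,0,-3,0,1],[0,0,-4,0,1],[0,0,-4,0,1],[0,0,-4,0,1]]]}}

```text
t: 7.45
eef_pos: [0.502, 0.0342, 0.1992]
ee_rot: [[-1.0, -0.0, -0.001], [-0.0, 1.0, -0.0], [0.001, -0.0, -1.0]]
wrist_force: [1.4, 0.7, 0.3]
opening: 0.0851
gripper_force: 0.0
```

Call:
{"api": "play_rows", "payload": {"targets": [[[0.15,3.8,0,0,1],[0.15,3.8,0,0,1],[0.15,3.8,0,0,1],[0.15,3.8,0,0,1],[0.15,3.8,0,0,1],[0.15,3.8,0,0,1],[0.15,3.8,0,0,1],[0.15,3.8,0,0,1],[0.15,3.8,0,0,1],[0.15,3.8,0,0,1],[0,0,0,-4.9,1],[0,0,0,-4.8,1],[0,0,0,0,1],[0,0,0,0,1],[0,0,0,0,1]]]}}

```text
t: 8.7
eef_pos: [0.4877, 0.4134, 0.1977]
ee_rot: [[-0.986, -0.166, -0.0], [-0.166, 0.986, -0.001], [0.0, -0.001, -1.0]]
wrist_force: [0.5, 0.4, -0.2]
opening: 0.0856
gripper_force: 0.0
```

```bash
python3 - <<'E'
from meas import *
f=grab('wrist','w3.png');p,d,K,A,e=f;np.savez('w3.npz',p=p,d=d,K=K,A=A,e=e)
print(get_obs()['eef_pos'])
P=cloud(d,K,A,e);P[d==0]=9
print('lugs',circ(P,(.549,.426),.05,.026,.036))
w=(P[...,2]>.006)&(P[...,2]<.04)&(P[...,1]>.36)&(P[...,1]<.46)
for s in np.arange(.38,.525,.01):
    q=P[w&(abs(P[...,0]-s)<.002)];print(s.round(3),len(q),q[:,1].mean().round(4),np.ptp(q[:,1]).round(4),q[:,2].max().round(4))
t=cam('top');P=cloud(t[1],*t[2:]);print('tamper top',circ(P,(.502,.034),.03,.05,.12))
E
```

```text
[0.48773501 0.41341532 0.1977855 ]
lugs (1723, 0.5526, 0.4279, 'r', 0.046, 'z', np.float64(0.0299))
0.38 170 0.3994 0.0274 0.0301
0.39 162 0.4004 0.0264 0.0297
0.4 146 0.4021 0.025 0.0285
0.41 139 0.4042 0.0244 0.0284
0.42 142 0.4055 0.0254 0.029
0.43 139 0.4073 0.0258 0.0292
0.44 132 0.4085 0.0259 0.0294
0.45 126 0.4105 0.0253 0.0289
0.46 113 0.4116 0.0234 0.0279
0.47 71 0.4133 0.0192 0.0262
0.48 75 0.4158 0.0156 0.0233
0.49 72 0.4176 0.0156 0.0233
0.5 67 0.4189 0.0149 0.0238
0.51 190 0.4257 0.0351 0.032
0.52 85 0.4221 0.0571 0.0322
tamper top (141, 0.5013, 0.0365, 'r', 0.0183, 'z', np.float64(0.0902))
```

View pics/w3.png

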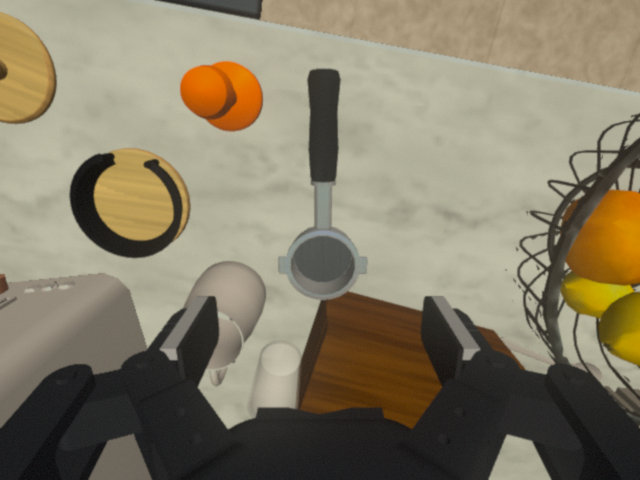

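The portafilter lies straight along the image column: head (324,263), neck (323,205), handle end (324,72). So the tool yaw matches it, and the tamper stands in its stand.

```bash
python3 - <<'E'
from meas import *
f=np.load('w3.npz');K,A,e=f['K'],f['A'],f['e']
a=np.array([-.166,.986]);
for uv,z,n in [((324,263),.030,'head top'),((324,70),.014,'end'),((322,181),.018,'shoulder'),((322,205),.022,'neck')]: print(n,ray(uv,z,K,A,e)[0].round(4))
P=cloud(f['d'],K,A,e);P[f['d']==0]=9
q=P[(abs(P[...,1]-.426)<.06)&(abs(P[...,0]-.549)<.05)&(P[...,2]>.026)&(P[...,2]<.036)][:,:2]
t=np.radians(9.5);u=np.array([np.cos(t),np.sin(t)]);v=np.array([-u[1],u[0]])
s,w=q@u,q@v;print('along',np.percentile(s,[1,99]),'across',np.percentile(w,[1,99]),'c',np.mean(np.percentile(s,[1,99]))*u+np.mean(np.percentile(w,[1,99]))*v, np.ptp(s),np.ptp(w))
E
```

```text
head top [0.5398 0.427  0.03  ]
end [0.3722 0.3982 0.014 ]
shoulder [0.4649 0.4123 0.018 ]
neck [0.4862 0.4159 0.022 ]
along [0.57058622 0.6545838 ] across [0.26716468 0.37886192] c [0.5508712  0.41968906] 0.09054408897468191 0.11769287931846062
```

Call:
{"api": "play_rows", "payload": {"targets": [[[0.7,0.4,3,0,1],[0,0,4,0,1],[0,0,4,0,1],[0,0,3,0,1],[0,0,2,0,1],[0,0,1,0,1],[0,0,0,0,1],[0,0,0,0,1],[0,0,0,0,1]]]}}

```text
t: 9.55
eef_pos: [0.4812, 0.4179, 0.0294]
ee_rot: [[-0.986, -0.168, 0.002], [-0.168, 0.986, 0.002], [-0.003, 0.002, -1.0]]
wrist_force: [-0.2, 0.1, 0.8]
opening: 0.0853
gripper_force: 0.0
```

```bash
python3 - <<'E'
from meas import *
o=get_obs();print(o['eef_pos'],o['wrist_force'])
f=grab('wrist','w4.png')
E
```

```text
[0.48116025 0.41785724 0.02941716] [-0.23893623  0.08735915  0.77771791]
```

View pics/w4.png

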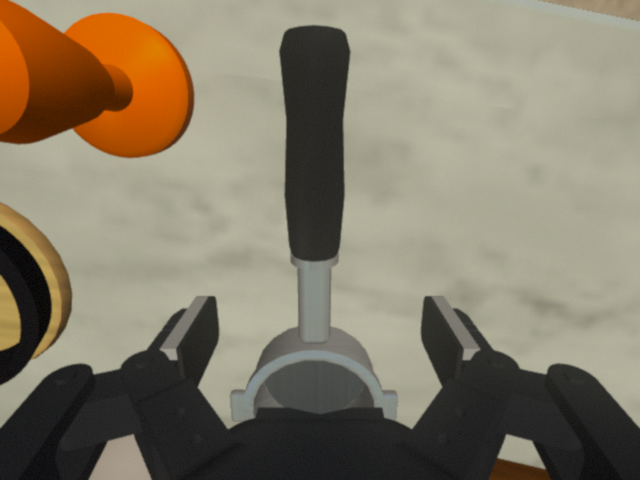

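Pads straddle the neck, whose column (315) is about 1 mm left of the pad centre (320). The neck runs from rows 258 to 340.

Call:
{"api": "play_rows", "payload": {"targets": [[[0.2,-0.1,1.5,0,1],[0,0,1,0,1],[0,0,0,0,1],[0,0,0,0,-1],[0,0,0,0,-1],[0,0,0,0,-1],[0,0,0,0,-1],[0,0,0,0,-1],[0,0,0,0,-1],[0,0,0,0,-1],[0,0,0,0,-1],[0,0,0,0,-1],[0,0,0,0,-1],[0,0,0,0,-1]]]}}

```text
t: 10.77
eef_pos: [0.4783, 0.4156, 0.0031]
ee_rot: [[-0.986, -0.169, 0.0], [-0.169, 0.986, -0.0], [-0.0, -0.0, -1.0]]
wrist_force: [-0.8, -1.7, 5.1]
opening: 0.0146
gripper_force: 62.6
```

Call:
{"api": "play_rows", "payload": {"targets": [[[0,0,-1,0,-1],[0,0,-2,0,-1],[0,0,-2,0,-1],[0,0,-2,0,-1],[0,-2,-1,3.2,-1],[0,-3,0,3.2,-1],[0,-3,0,3.3,-1],[0,-3,0,0,-1],[0,-3,0,0,-1],[0,-2,0,0,-1],[0,0,0,0,-1],[0,0,0,0,-1],[0,0,0,0,-1]]]}}

```text
t: 11.85
eef_pos: [0.4864, 0.2567, 0.0827]
ee_rot: [[-1.0, -0.0, -0.0], [-0.0, 1.0, 0.001], [0.0, 0.001, -1.0]]
wrist_force: [0.3, 0.7, -4.8]
opening: 0.0146
gripper_force: 61.3
```

```bash
python3 - <<'E'
from meas import *
o=get_obs();print(o['eef_pos'],o['wrist_force'])
f=grab('wrist','w5.png');p,d,K,A,e=f;np.savez('w5.npz',p=p,d=d,K=K,A=A,e=e)
E
```

```text
[0.48642714 0.25667349 0.08265475] [ 0.32705235  0.73599344 -4.82025317]
```

View pics/w5.png

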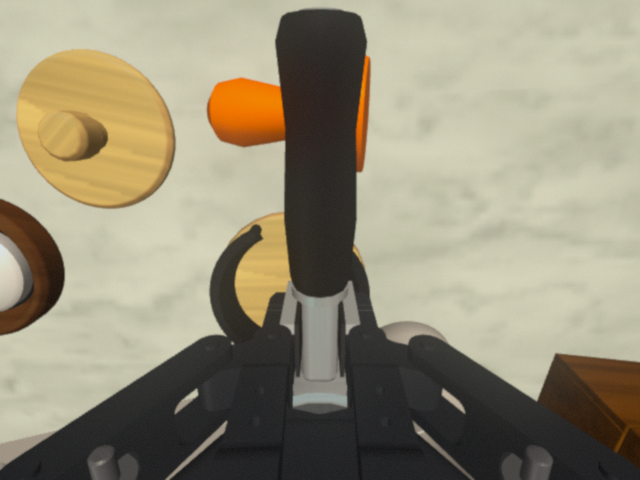

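```bash
python3 - <<'E'
from meas import *
t=grab('scene','s2.png',(210,170,350,290),4);p,d,K,A,e=grab('top','t2.png',(140,190,340,310),4)
P=cloud(d,K,A,e);m=cv2.inRange(cv2.cvtColor(p,cv2.COLOR_RGB2HSV),(3,180,120),(15,255,255))>0
m&=(abs(P[...,0]-.4)<.1)&(abs(P[...,1]-.27)<.1);q=P[m];print(len(q),q.min(0),q.max(0))
E
```

```text
189 [0.39164148 0.19789317 0.02215182] [0.41952652 0.26092688 0.04233848]
```

View pics/s2.png

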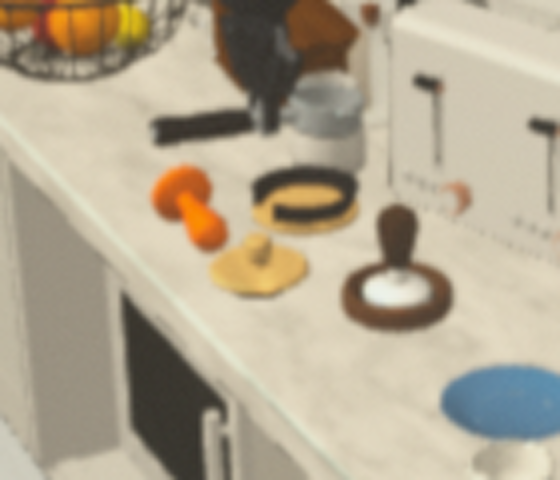

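My portafilter carry was too low and knocked the orange look-alike over. In the scene crop it lies at (185,205), right where the seated handle would go. I'll put the portafilter back down, deal with the look-alike, then carry on.

Call:
{"api": "play_rows", "payload": {"targets": [[[0,0,-2,0,-1],[0.2,4,-1,0,-1],[0.4,4,0,0,-1],[0.4,4,0,0,-1],[0,4,0,0,-1],[0,0,3,0,-1],[0,0,3,0,-1],[0,0,3,0,-1],[0,0,1.2,0,-1],[0,0,0.7,0,-1],[0,0,0,0,-1],[0,0,0,0,-1]]]}}

```text
t: 13.0
eef_pos: [0.477, 0.4174, 0.0046]
ee_rot: [[-1.0, -0.001, 0.001], [-0.001, 1.0, 0.001], [-0.001, 0.001, -1.0]]
wrist_force: [0.8, 0.4, -4.5]
opening: 0.0148
gripper_force: 61.7
```

Call:
{"api": "play_rows", "payload": {"targets": [[[0,0,0.15,0,-1],[0,0,0,0,1],[0,0,0,0,1],[0,0,0,0,1],[0,0,0,0,1],[0,0,0,0,1],[0,0,0,0,1],[0,0,-3,0,1],[0,0,-4,0,1],[0,0,-4,0,1],[0,0,-4,0,1],[0,-4,-4,0,1],[0,-4,0,0,1],[0,-4,0,0,1],[0,-4,0,0,1],[0,0,0,0,1],[0,0,0,0,1]]]}}

```text
t: 14.42
eef_pos: [0.4769, 0.2632, 0.182]
ee_rot: [[-1.0, 0.005, -0.0], [0.005, 1.0, -0.001], [0.0, -0.001, -1.0]]
wrist_force: [0.4, 0.2, 0.7]
opening: 0.0858
gripper_force: 0.0
```

```bash
python3 - <<'E'
from meas import *
print(get_obs()['eef_pos'])
p,d,K,A,e=grab('wrist','w6.png');P=cloud(d,K,A,e);P[d==0]=9
m=(cv2.inRange(cv2.cvtColor(p,cv2.COLOR_RGB2HSV),(3,180,100),(15,255,255))>0)&(P[...,0]<.5)
q=P[m];print(len(q),q.min(0),q.max(0))
for s in np.arange(q[:,1].min(),q[:,1].max(),.008):
    r=q[abs(q[:,1]-s)<.002]; 
    if len(r): print(s.round(3),r[:,0].min().round(3),r[:,0].max().round(3),r[:,2].max().round(3))
E
```

```text
[0.47688279 0.26323063 0.18204975]
3538 [0.38228899 0.19763921 0.01397554] [0.43547347 0.28442384 0.05848299]
0.198 0.4 0.413 0.03
0.206 0.391 0.422 0.035
0.214 0.39 0.423 0.037
0.222 0.391 0.422 0.036
0.23 0.393 0.422 0.037
0.238 0.395 0.42 0.036
0.246 0.397 0.418 0.035
0.254 0.401 0.415 0.034
0.262 0.401 0.416 0.036
0.27 0.385 0.434 0.058
0.278 0.382 0.435 0.058
```

View pics/w6.png

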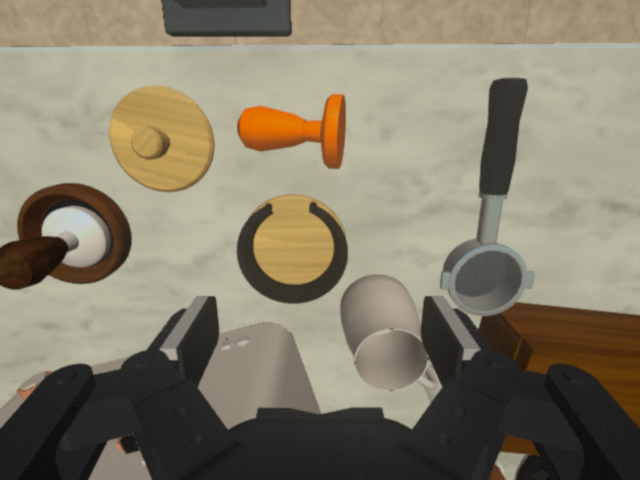

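Orange look-alike lies along y at x≈0.407, with its ball end at (255,128) and thin base at (337,130). I'll grip its ball end with the jaws across x.

Call:
{"api": "play_rows", "payload": {"targets": [[[0,0,0,6.9,1],[0,0,0,6.9,1],[0,0,0,6.9,1],[0,0,0,6.9,1],[0,0,0,6.9,1],[0,0,0,6.9,1],[0,0,0,6.9,1],[0,0,0,6.9,1],[0,0,0,6.9,1],[0,0,0,6.9,1],[0,0,0,6.9,1],[0,0,0,6.9,1],[0,0,0,6.9,1],[-2.8,-3.5,3,0,1],[-2.7,-3.5,2,0,1],[0,0,3,0,1],[0,0,0,0,1],[0,0,0,0,1]]]}}

```text
t: 15.97
eef_pos: [0.4198, 0.2234, 0.1108]
ee_rot: [[-0.008, 1.0, -0.001], [1.0, 0.008, -0.0], [-0.0, -0.001, -1.0]]
wrist_force: [-0.4, 0.5, 0.3]
opening: 0.0852
gripper_force: 0.0
```

Call:
{"api": "play_rows", "payload": {"targets": [[[-1.5,-1.3,2,0,1],[0,0,3,0,1],[0,0,3,0,1],[0,0,2.5,0,1],[0,0,0,0,1],[0,0,0,0,1],[0,0,0,0,-1],[0,0,0,0,-1],[0,0,0,0,-1],[0,0,0,0,-1],[0,0,0,0,-1],[0,0,0,0,-1],[0,0,0,0,-1],[0,0,0,0,-1],[0,0,0,0,-1]]]}}

```text
t: 17.22
eef_pos: [0.4076, 0.2072, 0.0079]
ee_rot: [[-0.006, 1.0, 0.002], [1.0, 0.006, 0.002], [0.002, 0.002, -1.0]]
wrist_force: [0.1, -0.5, 12.3]
opening: 0.0328
gripper_force: 58.4
```

Call:
{"api": "play_rows", "payload": {"targets": [[[0,0,-2,0,-1],[0,0,-4,0,-1],[0,0,-4,0,-1],[0,0,0,0,-1],[0,0,0,0,-1],[0,0,0,0,-1]]]}}

```text
t: 17.72
eef_pos: [0.4059, 0.2068, 0.1062]
ee_rot: [[-0.007, 1.0, -0.001], [1.0, 0.007, 0.0], [0.0, -0.001, -1.0]]
wrist_force: [-1.0, -0.7, -4.7]
opening: 0.0328
gripper_force: 60.7
```

```bash
python3 - <<'E'
from meas import *
for n in ('wrist','scene','top'):
    p,d,K,A,e=grab(n,f'a_{n}.png');P=cloud(d,K,A,e);P[d==0]=9
    m=(cv2.inRange(cv2.cvtColor(p,cv2.COLOR_RGB2HSV),(3,180,100),(15,255,255))>0)&(P[...,0]<.5)&(P[...,1]<.35)&(P[...,2]>0)
    q=P[m];print(n,len(q),q.min(0),q.max(0)) if len(q) else 0
E
```

```text
wrist 14339 [0.3788487  0.12883057 0.0188517 ] [0.43605277 0.28455403 0.15327069]
scene 91 [ 0.37752145 -0.65583744  0.0040321 ] [0.43065735 0.27819571 0.17183382]
top 11 [ 0.38079483 -0.65553424  0.00204953] [ 0.39368278 -0.61881976  0.01334195]
```

```bash
python3 - <<'E'
from meas import *
p,d,K,A,e=grab('wrist');P=cloud(d,K,A,e);P[d==0]=9
m=(cv2.inRange(cv2.cvtColor(p,cv2.COLOR_RGB2HSV),(3,180,100),(15,255,255))>0)&(abs(P[...,0]-.407)<.04)&(P[...,1]<.35)&(P[...,2]>.03)
q=P[m]
for s in np.arange(.18,.31,.006):
    r=q[abs(q[:,1]-s)<.003]
    if len(r)>3: print(s.round(3),len(r),r[:,0].min().round(3),r[:,0].max().round(3),r[:,2].min().round(3),r[:,2].max().round(3))
E
```

```text
0.198 83 0.389 0.419 0.113 0.129
0.204 683 0.389 0.421 0.116 0.132
0.21 754 0.389 0.422 0.119 0.133
0.216 927 0.388 0.422 0.115 0.133
0.222 851 0.388 0.422 0.115 0.133
0.228 720 0.39 0.421 0.118 0.133
0.234 679 0.392 0.42 0.118 0.132
0.24 639 0.393 0.419 0.119 0.131
0.246 577 0.395 0.418 0.119 0.131
0.252 574 0.397 0.416 0.115 0.129
0.258 527 0.399 0.415 0.121 0.129
0.264 300 0.399 0.426 0.121 0.148
0.27 2112 0.381 0.435 0.13 0.151
0.276 2424 0.381 0.435 0.128 0.152
0.282 2593 0.38 0.436 0.097 0.145
```

The look-alike is held rigidly horizontal. I'll take it back to its old spot, ease the grip so the heavy base swings down, and set it upright.

Call:
{"api": "play_rows", "payload": {"targets": [[[3,0,0,0,-1],[3,0,0,0,-1],[3.3,0,0,0,-1],[0,0,3.6,0,-1],[0,0,0,0,-0.4],[0,0,0,0,-0.4],[0,0,0,0,-0.35],[0,0,0,0,-0.3],[0,0,0,0,-0.3]]]}}

```text
t: 18.67
eef_pos: [0.4074, 0.2984, 0.0714]
ee_rot: [[-0.003, 1.0, 0.001], [1.0, 0.003, 0.001], [0.001, 0.001, -1.0]]
wrist_force: [-0.7, -0.3, -4.1]
opening: 0.0325
gripper_force: 61.0
```

Call:
{"api": "play_rows", "payload": {"targets": [[[0,0,0,0,-0.27],[0,0,0,0,-0.27],[0,0,0,0,-0.26]]]}}

```text
t: 18.92
eef_pos: [0.4067, 0.2995, 0.0709]
ee_rot: [[-0.005, 1.0, 0.001], [1.0, 0.005, 0.001], [0.001, 0.001, -1.0]]
wrist_force: [0.5, -0.8, -3.8]
opening: 0.033
gripper_force: 61.0
```

Call:
{"api": "play_rows", "payload": {"targets": [[[0,0,0,0,-0.25],[0,0,0,0,-0.24],[0,0,0,0,-0.24]]]}}

```text
t: 19.17
eef_pos: [0.4064, 0.2997, 0.0705]
ee_rot: [[-0.006, 1.0, 0.0], [1.0, 0.006, 0.0], [0.0, 0.0, -1.0]]
wrist_force: [-0.1, 0.9, -2.8]
opening: 0.0328
gripper_force: 61.0
```

Call:
{"api": "play_rows", "payload": {"targets": [[[0,0,0,0,-0.23],[0,0,0,0,-0.23]]]}}

```text
t: 19.33
eef_pos: [0.4064, 0.2996, 0.0704]
ee_rot: [[-0.006, 1.0, -0.0], [1.0, 0.006, -0.0], [-0.0, -0.0, -1.0]]
wrist_force: [-0.3, -0.2, -3.5]
opening: 0.033
gripper_force: 54.5
```

Call:
{"api": "play_rows", "payload": {"targets": [[[0,0,0,0,-0.22],[0,0,0,0,-0.22]]]}}

```text
t: 19.5
eef_pos: [0.4064, 0.2996, 0.0704]
ee_rot: [[-0.006, 1.0, -0.0], [1.0, 0.006, -0.0], [-0.0, -0.0, -1.0]]
wrist_force: [0.7, 0.3, -4.3]
opening: 0.0333
gripper_force: 44.2
```

The grip force does ease off (61 → 54 → 44 N). I'll continue in small steps.

Call:
{"api": "play_rows", "payload": {"targets": [[[0,0,0,0,-0.21],[0,0,0,0,-0.21]]]}}

```text
t: 19.67
eef_pos: [0.4065, 0.2997, 0.0704]
ee_rot: [[-0.006, 1.0, 0.0], [1.0, 0.006, 0.0], [0.0, 0.0, -1.0]]
wrist_force: [0.4, -0.8, -3.1]
opening: 0.034
gripper_force: 34.2
```

Call:
{"api": "play_rows", "payload": {"targets": [[[0,0,0,0,-0.2],[0,0,0,0,-0.2]]]}}

```text
t: 19.83
eef_pos: [0.4065, 0.2997, 0.0704]
ee_rot: [[-0.006, 1.0, 0.0], [1.0, 0.006, 0.0], [0.0, 0.0, -1.0]]
wrist_force: [-0.9, -1.2, -4.4]
opening: 0.0342
gripper_force: 24.3
```

```bash
cat > dec.py <<'E'
from meas import *
p,d,K,A,e=grab('wrist');P=cloud(d,K,A,e);P[d==0]=9
m=(cv2.inRange(cv2.cvtColor(p,cv2.COLOR_RGB2HSV),(3,180,100),(15,255,255))>0)&(abs(P[...,0]-.407)<.05)&(P[...,1]<.395)&(P[...,2]>.0)
q=P[m];o=get_obs();print(o['opening'],o['gripper_force'],len(q))
for s in np.arange(.24,.4,.01):
    r=q[abs(q[:,1]-s)<.005]
    if len(r)>3: print(s.round(3),len(r),r[:,2].min().round(3),r[:,2].max().round(3))
E
python3 dec.py
```

```text
0.03408483047312079 24.13708115927875 12001
0.29 53 0.075 0.093
0.3 1189 0.016 0.097
0.31 2639 0.017 0.098
0.32 4341 0.019 0.096
0.33 2166 0.021 0.083
0.34 1025 0.019 0.032
0.35 588 0.02 0.032
```

It's swinging down. I'll ease the grip slightly more.

Call:
{"api": "play_rows", "payload": {"targets": [[[0,0,0,0,-0.19],[0,0,0,0,-0.19],[0,0,0,0,-0.19]]]}}

```text
t: 20.13
eef_pos: [0.4065, 0.2997, 0.0705]
ee_rot: [[-0.006, 1.0, 0.0], [1.0, 0.006, 0.0], [0.0, 0.0, -1.0]]
wrist_force: [-0.4, 0.2, -3.2]
opening: 0.0347
gripper_force: 16.6
```

```bash
python3 dec.py
```

```text
0.03480571947462403 16.600391753017902 10856
0.29 147 0.016 0.092
0.3 1577 0.017 0.097
0.31 3095 0.018 0.098
0.32 4404 0.018 0.096
0.33 1133 0.015 0.081
0.34 500 0.015 0.025
```

Call:
{"api": "play_rows", "payload": {"targets": [[[0,0,0.3,0,-0.19],[0,0,0.3,0,-0.19],[0,0,0,0,-0.19],[0,0,0,0,-0.19]]]}}

```text
t: 20.52
eef_pos: [0.4062, 0.2995, 0.0641]
ee_rot: [[-0.006, 1.0, -0.001], [1.0, 0.006, -0.0], [-0.0, -0.001, -1.0]]
wrist_force: [-0.2, 0.3, -3.8]
opening: 0.0344
gripper_force: 16.6
```

```bash
python3 dec.py
```

```text
0.03465006958417687 16.59668575040996 11021
0.29 144 0.011 0.086
0.3 1611 0.011 0.09
0.31 3100 0.011 0.091
0.32 4486 0.012 0.089
0.33 1106 0.009 0.076
0.34 574 0.008 0.019
```

Call:
{"api": "play_rows", "payload": {"targets": [[[0,0,0.25,0,-0.19],[0,0,0.2,0,-0.19],[0,0,0.15,0,-0.19],[0,0,0,0,-0.19]]]}}

```text
t: 20.9
eef_pos: [0.4076, 0.304, 0.0602]
ee_rot: [[-0.008, 1.0, 0.002], [1.0, 0.008, 0.007], [0.007, 0.002, -1.0]]
wrist_force: [-3.2, 4.9, 12.4]
opening: 0.0344
gripper_force: 17.3
```

```bash
python3 dec.py
```

```text
0.03448390032927686 17.28377714753151 10768
0.3 818 0.008 0.087
0.31 2600 0.008 0.088
0.32 3907 0.008 0.088
0.33 2732 0.004 0.083
0.34 711 0.004 0.014
```

Call:
{"api": "play_rows", "payload": {"targets": [[[0,0,-0.1,0,-0.19],[0,0,0,0,-0.17],[0,0,0,0,-0.15],[0,0,0,0,-0.1],[0,0,0,0,0.2],[0,0,0,0,1],[0,0,0,0,1],[0,0,0,0,1],[0,0,0,0,1],[0,0,0,0,1],[0,0,-3,0,1],[0,0,-4,0,1],[0,0,-4,0,1],[0,0,-3,0,1],[0,0,0,0,1],[0,0,0,0,1]]]}}

```text
t: 22.28
eef_pos: [0.4072, 0.3004, 0.2011]
ee_rot: [[-0.006, 1.0, 0.003], [1.0, 0.006, 0.003], [0.003, 0.003, -1.0]]
wrist_force: [-0.3, -0.4, 0.3]
opening: 0.0854
gripper_force: 0.0
```

```bash
python3 dec.py
```

```text
0.08544334412576217 0.0 2546
0.3 187 0.008 0.085
0.31 629 0.008 0.087
0.32 776 0.008 0.087
0.33 736 0.007 0.083
0.34 218 0.007 0.014
```

The look-alike is upright again near its old place. Back to the portafilter.

Call:
{"api": "play_rows", "payload": {"targets": [[[0,0,0,-6.9,1],[0,0,0,-6.9,1],[0,0,0,-6.9,1],[0,0,0,-6.9,1],[0,0,0,-6.9,1],[0,0,0,-6.9,1],[0,0,0,-6.9,1],[0,0,0,-6.9,1],[0,0,0,-6.9,1],[0,0,0,-6.9,1],[0,0,0,-6.9,1],[0,0,0,-6.9,1],[0,0,0,-6.9,1],[-1.8,2.9,0,0,1],[-1.8,2.9,0,0,1],[-1.7,2.9,0,0,1],[-1.7,2.9,0,0,1],[0,0,0,0,1],[0,0,0,0,1]]]}}

```text
t: 23.92
eef_pos: [0.4757, 0.4168, 0.1968]
ee_rot: [[-1.0, -0.003, -0.003], [-0.003, 1.0, -0.002], [0.003, -0.002, -1.0]]
wrist_force: [-0.1, -0.1, 0.3]
opening: 0.0852
gripper_force: 0.0
```

```bash
python3 - <<'E'
from meas import *
o=get_obs();print(o['eef_pos'],np.round(o['ee_rot'],3).tolist())
p,d,K,A,e=grab('wrist','w7.png');np.savez('w7.npz',p=p,d=d,K=K,A=A,e=e)
P=cloud(d,K,A,e);P[d==0]=9
w=(P[...,2]>.006)&(P[...,2]<.04)&(P[...,1]>.37)&(P[...,1]<.46)
for s in np.arange(.37,.51,.01):
    q=P[w&(abs(P[...,0]-s)<.002)]
    if len(q)>5: print(s.round(3),len(q),q[:,1].mean().round(4),np.ptp(q[:,1]).round(4))
print('cradle',circ(P,(.517,.238),.058,.02,.035), circ(P,(.517,.238),.058,.006,.035))
E
```

```text
[0.47570263 0.4168439  0.19683957] [[-1.0, -0.003, -0.003], [-0.003, 1.0, -0.002], [0.003, -0.002, -1.0]]
0.37 84 0.4173 0.0237
0.38 162 0.4175 0.0274
0.39 150 0.4177 0.0251
0.4 136 0.4174 0.0235
0.41 126 0.4176 0.0239
0.42 131 0.4173 0.025
0.43 136 0.4174 0.0251
0.44 133 0.4173 0.0254
0.45 123 0.4172 0.0238
0.46 107 0.4177 0.0231
0.47 72 0.4175 0.0149
0.48 70 0.4177 0.015
0.49 69 0.4177 0.0152
0.5 68 0.4179 0.0153
0.51 195 0.4178 0.0348
cradle (2618, 0.5166, 0.2382, 'r', 0.0512, 'z', np.float64(0.0257)) (9174, 0.5167, 0.2382, 'r', 0.0513, 'z', np.float64(0.0099))
```

Call:
{"api": "play_rows", "payload": {"targets": [[[-0.4,0.1,3,0,1],[0,0,4,0,1],[0,0,4,0,1],[0,0,4,0,1],[0,0,2.3,0,1],[0,0,1.5,0,1],[0,0,0.5,0,1],[0,0,0,0,1],[0,0,0,0,-1],[0,0,0,0,-1],[0,0,0,0,-1],[0,0,0,0,-1],[0,0,0,0,-1],[0,0,0,0,-1],[0,0,0,0,-1],[0,0,0,0,-1],[0,0,0,0,-1],[0,0,0,0,-1]]]}}

```text
t: 25.47
eef_pos: [0.4806, 0.4171, 0.0072]
ee_rot: [[-1.0, -0.001, 0.001], [-0.001, 1.0, 0.001], [-0.001, 0.001, -1.0]]
wrist_force: [-1.4, -0.0, 6.4]
opening: 0.0142
gripper_force: 62.3
```

Call:
{"api": "play_rows", "payload": {"targets": [[[0,0,0,0,0],[0,0,0,0,0],[0,0,0.4,0,0],[0,0,0,0,0],[0,0,0,0,-1],[0,0,0,0,-1],[0,0,0,0,-1],[0,0,0,0,-1],[0,0,0,0,-1],[0,0,0,0,-1],[0,0,0,0,-1]]]}}

```text
t: 26.38
eef_pos: [0.4803, 0.4167, 0.0024]
ee_rot: [[-1.0, -0.001, -0.0], [-0.001, 1.0, -0.0], [0.0, -0.0, -1.0]]
wrist_force: [-0.6, 0.8, -1.2]
opening: 0.0144
gripper_force: 60.0
```

Call:
{"api": "play_rows", "payload": {"targets": [[[0,0,-1,0,-1],[0,0,-3,0,-1],[0,0,-4,0,-1],[0,0,-4,0,-1],[0,0,-3,0,-1],[0.4,-3,0,0,-1],[0.4,-3,0,0,-1],[0.4,-3,0,0,-1],[0.4,-3,0,0,-1],[0.4,-3,0,0,-1],[0.5,-2.9,0,0,-1],[0,0,0,0,-1],[0,0,0,0,-1]]]}}

```text
t: 27.47
eef_pos: [0.4539, 0.2342, 0.1524]
ee_rot: [[-1.0, 0.004, -0.003], [0.004, 1.0, -0.002], [0.003, -0.002, -1.0]]
wrist_force: [0.1, 0.6, -4.8]
opening: 0.0146
gripper_force: 59.5
```

```bash
python3 - <<'E'
from meas import *
o=get_obs();t=np.array(o['eef_pos']);print(t)
for n in('wrist','top','scene'):
    p,d,K,A,e=grab(n);P=cloud(d,K,A,e);P[d==0]=9
    w=(abs(P[...,1]-t[1])<.02)&(P[...,2]>t[2]-.02)&(P[...,2]<t[2]+.05)
    g=cv2.cvtColor(p,cv2.COLOR_RGB2GRAY)
    for s in np.arange(t[0]-.12,t[0]+.12,.01):
        if n!='wrist' and s<t[0]+.05: continue
        if n=='wrist' and s>t[0]-.01: continue
        q=P[w&(abs(P[...,0]-s)<.003)]
        if len(q)>2: print(n,s.round(3),len(q),q[:,1].mean().round(4),np.ptp(q[:,1]).round(4),(q[:,2].max()-t[2]).round(4))
E
```

```text
[0.45386085 0.2341662  0.15237761]
wrist 0.344 800 0.2349 0.0251 0.0275
wrist 0.354 1950 0.235 0.0278 0.0291
wrist 0.364 1648 0.2349 0.0263 0.0282
wrist 0.374 1391 0.2349 0.0245 0.0271
wrist 0.384 1293 0.2349 0.024 0.0271
wrist 0.394 1269 0.2349 0.0254 0.0273
wrist 0.404 1211 0.2348 0.0259 0.0279
wrist 0.414 1076 0.2349 0.0263 0.0271
wrist 0.424 923 0.2349 0.0251 0.0266
wrist 0.434 782 0.2347 0.0236 0.026
top 0.504 19 0.2309 0.0236 0.0067
top 0.514 37 0.2339 0.0374 0.0067
top 0.524 41 0.2346 0.0384 0.0058
top 0.534 41 0.2351 0.0376 0.007
top 0.544 64 0.2374 0.0388 0.032
top 0.554 8 0.2373 0.0176 0.0296
scene 0.504 3 0.2181 0.0048 0.0168
scene 0.544 13 0.2359 0.0334 0.0285
```

Call:
{"api": "play_rows", "payload": {"targets": [[[-0.1,0.34,3,0,-1],[0,0,4,0,-1],[0,0,3,0,-1],[0,0,1,0,-1],[0,0,0,0,-1],[0,0,0,0,-1],[0,0,0,0,-1]]]}}

```text
t: 28.2
eef_pos: [0.4578, 0.2421, 0.0438]
ee_rot: [[-1.0, -0.001, 0.003], [-0.001, 1.0, 0.002], [-0.003, 0.002, -1.0]]
wrist_force: [0.2, 0.2, -4.1]
opening: 0.0147
gripper_force: 59.5
```

Call:
{"api": "play_rows", "payload": {"targets": [[[0,0,0,0,-1],[0,0,0,0,-1],[0,0,0,0,-1],[0,0,0,0,-1]]]}}

```text
t: 28.53
eef_pos: [0.4569, 0.2413, 0.0433]
ee_rot: [[-1.0, -0.0, 0.001], [-0.0, 1.0, 0.001], [-0.001, 0.001, -1.0]]
wrist_force: [-0.5, 0.9, -5.1]
opening: 0.0151
gripper_force: 59.5
```

```bash
cat > pf.py <<'E'
from meas import *
o=get_obs();t=np.array(o['eef_pos']);print(t)
p,d,K,A,e=grab('wrist');P=cloud(d,K,A,e);P[d==0]=9
w=(abs(P[...,1]-t[1])<.025)&(P[...,2]>t[2]-.01)&(P[...,2]<t[2]+.05)
for s in np.arange(.34,.44,.02):
    q=P[w&(abs(P[...,0]-s)<.003)]
    if len(q)>2: print(s.round(3),len(q),q[:,1].mean().round(4),np.ptp(q[:,1]).round(4),(q[:,2].max()).round(4))
q=P[w&(P[...,0]<.4)];print('end x',np.percentile(q[:,0],1))
p,d,K,A,e=grab('top');P=cloud(d,K,A,e)
q=P[(np.hypot(P[...,0]-.5167,P[...,1]-.2382)<.036)&(P[...,2]>.005)&(P[...,0]>.51)];print('head heights',np.percentile(q[:,2],[5,25,50,75,95]).round(4))
E
python3 pf.py
```

```text
[0.45687613 0.24127786 0.04325554]
0.36 1850 0.2414 0.0273 0.0717
0.38 1363 0.2415 0.024 0.07
0.4 1250 0.2416 0.0257 0.0703
0.42 1026 0.2416 0.0258 0.07
end x 0.34725151383911257
head heights [0.0096 0.0437 0.0464 0.0524 0.0734]
```

Call:
{"api": "play_rows", "payload": {"targets": [[[0.2,-0.3,0,0,-1],[0,0,0,0,-1],[0,0,0,0,-1],[0,0,1,0,-1],[0,0,1,0,-1],[0,0,0.5,0,-1],[0,0,0.3,0,-1],[0,0,0,0,-1],[0,0,0,0,-1],[0,0,0,0,-1]]]}}

```text
t: 29.47
eef_pos: [0.4546, 0.238, 0.0144]
ee_rot: [[-1.0, -0.0, 0.0], [-0.0, 1.0, 0.0], [-0.0, 0.0, -1.0]]
wrist_force: [-0.3, 0.1, -4.5]
opening: 0.0147
gripper_force: 59.6
```

```bash
python3 pf.py
```

```text
[0.45456641 0.23804191 0.01440497]
0.36 1771 0.2383 0.0271 0.0425
0.38 1303 0.2384 0.0238 0.0406
0.4 1224 0.2384 0.0257 0.0421
0.42 993 0.2385 0.0254 0.0415
end x 0.3450276615174786
head heights [0.012  0.0155 0.0183 0.0369 0.0455]
```

Call:
{"api": "play_rows", "payload": {"targets": [[[0,0,0.15,0,-1],[0,0,0,0,-1],[0,0,0,0,1],[0,0,0,0,1],[0,0,0,0,1],[0,0,0,0,1],[0,0,0,0,1],[0,0,0,0,1],[0,0,-2,0,1],[0,0,-3,0,1],[0,0,-4,0,1],[0,0,-4,0,1],[0,0,-4,0,1],[0,0,-2,0,1],[0,0,0,0,1],[0,0,0,0,1]]]}}

```text
t: 30.9
eef_pos: [0.4549, 0.2385, 0.2041]
ee_rot: [[-1.0, -0.001, 0.002], [-0.001, 1.0, 0.002], [-0.002, 0.002, -1.0]]
wrist_force: [0.1, -0.1, -1.0]
opening: 0.0856
gripper_force: 0.0
```

```bash
python3 - <<'E'
from meas import *
print(get_obs()['eef_pos'])
p,d,K,A,e=grab('wrist');P=cloud(d,K,A,e);P[d==0]=9
w=(abs(P[...,1]-.238)<.025)&(P[...,2]>.02)&(P[...,2]<.06)
for s in np.arange(.34,.56,.01):
    q=P[w&(abs(P[...,0]-s)<.003)]
    if len(q)>2: print(s.round(3),len(q),q[:,1].mean().round(4),np.ptp(q[:,1]).round(4),(q[:,2].max()).round(4))
print(circ(P,(.517,.238),.045,.034,.05))
E
```

```text
[0.45491561 0.23845726 0.20414445]
0.35 256 0.2383 0.0277 0.0414
0.36 249 0.2382 0.0263 0.0401
0.37 233 0.2384 0.0249 0.0388
0.38 196 0.2384 0.0234 0.0389
0.39 214 0.2384 0.0235 0.0388
0.4 220 0.2385 0.0257 0.0391
0.41 204 0.2384 0.0259 0.0398
0.42 190 0.2384 0.0242 0.0389
0.43 169 0.2386 0.0236 0.0382
0.44 132 0.2388 0.0219 0.0378
0.45 106 0.2389 0.0148 0.0336
0.46 109 0.2389 0.0149 0.0343
0.47 142 0.2399 0.0495 0.0337
0.48 200 0.2387 0.0496 0.0417
0.49 161 0.238 0.0487 0.0418
0.5 7 0.2212 0.0485 0.0408
0.53 3 0.2131 0.0002 0.0308
0.54 216 0.2379 0.0486 0.0416
0.55 206 0.2387 0.0489 0.042
0.56 162 0.238 0.0494 0.0282
(1714, 0.5171, 0.239, 'r', 0.0428, 'z', np.float64(0.0398))
```

The portafilter is seated flat, with its head top at 41 mm and its centre within 1 mm. On to the cup.

Call:
{"api": "play_rows", "payload": {"targets": [[[0,-4,0,0,1],[0,-4,0,0,1],[0,-4,0,0,1],[0,-4,0,0,1],[0,-4,0,0,1],[0,-4,0,0,1],[0,-4,0,0,1],[0,-4,0,0,1],[0,-4,0,0,1],[0,-4,0,0,1],[0,-4,0,0,1],[0,-4,0,0,1],[0,-4,0,0,1],[0,0,0,0,1],[0,0,0,0,1],[0,0,0,0,1]]]}}

```text
t: 32.28
eef_pos: [0.4534, -0.281, 0.2009]
ee_rot: [[-1.0, 0.0, -0.004], [0.0, 1.0, 0.002], [0.004, 0.002, -1.0]]
wrist_force: [0.9, -0.1, 0.7]
opening: 0.0854
gripper_force: 0.0
```

```bash
python3 - <<'E'
from meas import *
o=get_obs();print(o['eef_pos'],np.round(o['ee_rot'],3).tolist())
p,d,K,A,e=grab('wrist','w8.png');np.savez('w8.npz',p=p,d=d,K=K,A=A,e=e)
P=cloud(d,K,A,e);P[d==0]=9
m=(np.hypot(P[...,0]-.41,P[...,1]+.289)<.07)&(P[...,2]>.044)&(P[...,2]<.056)
q=P[m]
bowl=q[q[:,0]>.395];c=cv2.fitEllipse(np.ascontiguousarray(cv2.convexHull((bowl[:,:2]*1e4).astype(np.int32))[:,0]).astype(np.float32))
print('bowl ellipse',np.array(c[0])/1e4,np.array(c[1])/1e4)
ext=[bowl[:,1].min(),bowl[:,1].max(),bowl[:,0].max()];print(ext)
m2=(P[...,0]<.372)&(abs(P[...,1]+.29)<.04)&(P[...,2]>.015)&(P[...,2]<.056);r=P[m2];print('ear',len(r),r.mean(0),r[:,0].min(),r[:,2].max())
hsv=cv2.cvtColor(p,cv2.COLOR_RGB2HSV);b=cv2.inRange(hsv,(95,100,40),(120,255,255))
c=max(cv2.findContours(b,0,1)[0],key=cv2.contourArea)[:,0]
g=ray(c,.014,K,A,e);print('saucer',cv2.minEnclosingCircle(np.ascontiguousarray(g[:,:2],np.float32).reshape(-1,1,2)), cv2.fitEllipse(np.ascontiguousarray(g[:,:2]*1000,np.float32).reshape(-1,1,2)))
for zz in [(.08,.09)]: print('can',circ(P,(.485,-.383),.055,*zz))
E
```

```text
[ 0.45335896 -0.2810128   0.20091623] [[-1.0, 0.0, -0.004], [0.0, 1.0, 0.002], [0.004, 0.002, -1.0]]
bowl ellipse [ 0.41517373 -0.28956853] [0.05980718 0.06204167]
[np.float64(-0.3202512627489596), np.float64(-0.2589005712006783), np.float64(0.4450276007161659)]
ear 248 [ 0.36566953 -0.29734689  0.04530062] 0.35772682102235515 0.05124377241767625
saucer ((0.49230849742889404, -0.17000359296798706), 0.05619271472096443) ((496.8542785644531, -169.53285217285156), (98.2322998046875, 114.53376770019531), 9.039027214050293)
can (1846, 0.489, -0.3925, 'r', 0.0433, 'z', np.float64(0.0838))
```

View pics/w8.png

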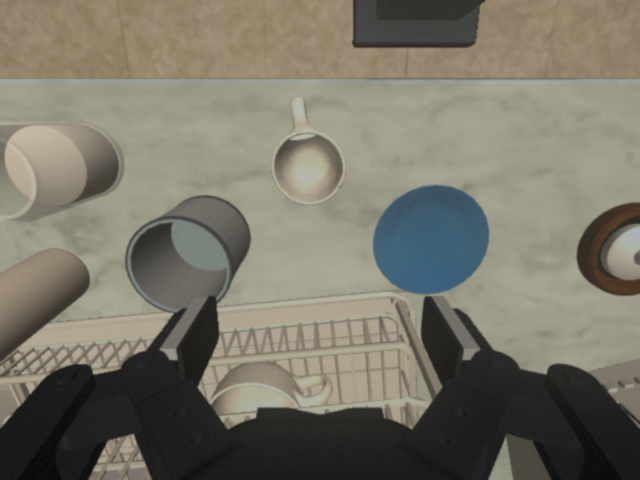

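Cup bowl at (308,167) with its ear at (299,110), saucer (431,238), canister rim (180,265). The ear is about 9° off world -x.

Call:
{"api": "play_rows", "payload": {"targets": [[[0,0,0,-4.5,1],[0,0,0,-4.5,1],[2,-0.15,2,0,1],[1.9,-0.1,2,0,1],[0,0,4,0,1],[0,0,2,0,1],[0,0,0,0,1],[0,0,0,0,1],[0,0,0,0,1]]]}}

```text
t: 33.08
eef_pos: [0.4176, -0.2898, 0.1036]
ee_rot: [[-0.987, -0.159, 0.001], [-0.159, 0.987, -0.0], [-0.001, -0.0, -1.0]]
wrist_force: [-0.2, -0.2, 0.2]
opening: 0.0853
gripper_force: 0.0
```

```bash
python3 - <<'E'
from meas import *
o=get_obs();t=np.array(o['eef_pos']);R=np.array(o['ee_rot']);print(t,R.round(3).tolist())
p,d,K,A,e=grab('wrist');P=cloud(d,K,A,e);P[d==0]=9
q=P[(np.hypot(P[...,0]-.415,P[...,1]+.2896)<.05)&(P[...,2]>.044)&(P[...,2]<.056)&(P[...,0]>.395)]
c=cv2.fitEllipse(np.ascontiguousarray(cv2.convexHull((q[:,:2]*1e4).astype(np.int32))[:,0]).astype(np.float32));print('bowl',np.array(c[0])/1e4,np.array(c[1])/1e4)
r=P[(P[...,0]<.372)&(abs(P[...,1]+.29)<.04)&(P[...,2]>.015)&(P[...,2]<.06)];print('ear',len(r),r.mean(0))
b=np.array([*np.array(c[0])/1e4,t[2]]);print('tool delta',R.T@(b-t))
E
```

```text
[ 0.41758855 -0.2898178   0.10364819] [[-0.987, -0.159, 0.001], [-0.159, 0.987, -0.0], [-0.001, -0.0, -1.0]]
bowl [ 0.41438608 -0.28965618] [0.06126219 0.06230004]
ear 524 [ 0.36493293 -0.29792621  0.04565622]
tool delta [ 3.13607917e-03  6.68488579e-04 -3.29503673e-06]
```

Call:
{"api": "play_rows", "payload": {"targets": [[[0.3,0.1,2,0,1],[0,0,3,0,1],[0,0,2.5,0,1],[0,0,1.5,0,1],[0,0,0,0,1],[0,0,0,0,1],[0,0,0,0,-1],[0,0,0,0,-1],[0,0,0,0,-1],[0,0,0,0,-1],[0,0,0,0,-1],[0,0,0,0,-1],[0,0,0,0,-1]]]}}

```text
t: 34.22
eef_pos: [0.4147, -0.2908, 0.015]
ee_rot: [[-0.988, -0.157, 0.003], [-0.157, 0.988, -0.002], [-0.003, -0.002, -1.0]]
wrist_force: [0.2, 0.4, 8.1]
opening: 0.0583
gripper_force: 62.1
```

Call:
{"api": "play_rows", "payload": {"targets": [[[0,0,-1,0,-1],[0,0,-2,0,-1],[0,0,-2,0,-1],[-1.9,2.1,0,0,-1],[-1.9,2.1,0,0,-1],[-1.9,2.2,0,0,-1],[-1.9,2.2,0,0,-1],[-2,2.1,0,0,-1],[0,0,0,0,-1],[0,0,0,0,-1],[0,0,0,0,-1],[0,0,0,0,-1],[0,0,0,0,-1],[0,0,0,0,-1]]]}}

```text
t: 35.38
eef_pos: [0.4907, -0.1706, 0.0631]
ee_rot: [[-0.988, -0.154, -0.0], [-0.154, 0.988, -0.0], [0.0, -0.0, -1.0]]
wrist_force: [0.2, -0.7, -1.2]
opening: 0.0583
gripper_force: 64.5
```

```bash
python3 - <<'E'
from meas import *
o=get_obs();t=np.array(o['eef_pos']);R=np.array(o['ee_rot'])
p,d,K,A,e=grab('top');P=cloud(d,K,A,e)
c=t[:2];q=P[(np.hypot(P[...,0]-c[0],P[...,1]-c[1])<.05)&(P[...,2]>t[2]-.02)]
p,d,K,A,e=grab('wrist');P=cloud(d,K,A,e);P[d==0]=9
q=P[(np.hypot(P[...,0]-c[0],P[...,1]-c[1])<.034)&(P[...,2]>t[2]+.03)&(P[...,2]<t[2]+.045)]
h=q[:,:2]-c;u=h@R[:2,0];v=h@R[:2,1];print('rim',len(q),u.min(),u.max(),v.min(),v.max(),np.percentile(q[:,2],[5,50,95])-t[2])
b=cv2.inRange(cv2.cvtColor(p,cv2.COLOR_RGB2HSV),(95,100,40),(120,255,255));cc=max(cv2.findContours(b,0,1)[0],key=cv2.contourArea)[:,0]
g=ray(cc,.014,K,A,e);print('saucer',cv2.minEnclosingCircle(np.ascontiguousarray(g[:,:2],np.float32).reshape(-1,1,2)))
print(t,'tool delta',R.T@(np.array([.4923,-.1702,t[2]])-t))
E
```

```text
rim 7849 -0.02994911202808977 0.03394890686785121 -0.03274162808569247 0.03304946833294681 [0.03068204 0.0347711  0.04124915]
saucer ((0.48036524653434753, -0.20754572749137878), 0.04063498228788376)
[ 0.49068423 -0.17058735  0.06311898] tool delta [-1.65621317e-03  1.33100856e-04 -6.14903436e-07]
```

```bash
python3 - <<'E'
from meas import *
for n in('w2','w8'):
    f=np.load(n+'.npz');P=cloud(f['d'],f['K'],f['A'],f['e']);P[f['d']==0]=9
    r=P[(abs(P[...,1]+.17)<.075)&(P[...,2]>.03)&(P[...,2]<.2)&(P[...,0]<.62)&(P[...,0]>.45)]
    for s in np.arange(.45,.62,.015):
        q=r[abs(r[:,0]-s)<.0075]
        if len(q): print(n,s.round(3),len(q),q[:,2].max().round(3),q[q[:,2].argmax(),1].round(3))
E
```

```text
w2 0.555 1202 0.2 -0.198
w2 0.57 1860 0.199 -0.233
w2 0.585 1263 0.2 -0.236
w2 0.6 677 0.2 -0.228
w2 0.615 285 0.185 -0.219
w8 0.555 987 0.146 -0.201
w8 0.57 1343 0.162 -0.218
w8 0.585 205 0.142 -0.216
w8 0.6 105 0.139 -0.213
w8 0.615 76 0.078 -0.192
```

Call:
{"api": "play_rows", "payload": {"targets": [[[-0.15,0,1,0,-1],[0,0,1,0,-1],[0,0,1,0,-1],[0,0,0.5,0,-1],[0,0,0.2,0,-1],[0,0,0,0,-1],[0,0,0,0,-1],[0,0,0,0,-1]]]}}

```text
t: 36.15
eef_pos: [0.4931, -0.1692, 0.0261]
ee_rot: [[-0.988, -0.157, 0.0], [-0.157, 0.988, -0.0], [-0.0, -0.0, -1.0]]
wrist_force: [-0.3, 0.4, -1.0]
opening: 0.0581
gripper_force: 64.5
```

Call:
{"api": "play_rows", "payload": {"targets": [[[0.1,-0.1,0.3,0,-1],[0,0,0.15,0,-1],[0,0,0.1,0,-1],[0,0,0,0,-1],[0,0,0,0,-1],[0,0,0,0,-1]]]}}

```text
t: 36.65
eef_pos: [0.4922, -0.1702, 0.0205]
ee_rot: [[-0.988, -0.157, 0.0], [-0.157, 0.988, -0.0], [-0.0, -0.0, -1.0]]
wrist_force: [-0.2, 0.4, -0.7]
opening: 0.058
gripper_force: 64.5
```

Call:
{"api": "play_rows", "payload": {"targets": [[[0,0,0.1,0,-1],[0,0,0,0,-1],[0,0,0,0,1],[0,0,0,0,1],[0,0,0,0,1],[0,0,0,0,1],[0,0,0,0,1],[0,0,0,0,1],[0,0,-2,0,1],[0,0,-3,0,1],[0,0,-4,0,1],[0,0,-4,0,1],[0,0,-4,0,1],[0,0,-1,0,1],[0,0,0,4.5,1],[0,0,0,4.5,1],[0,0,0,0,1],[0,0,0,0,1],[0,0,0,0,1]]]}}

```text
t: 38.23
eef_pos: [0.4917, -0.17, 0.1988]
ee_rot: [[-1.0, -0.002, -0.001], [-0.002, 1.0, 0.0], [0.001, 0.0, -1.0]]
wrist_force: [0.0, 0.0, -0.7]
opening: 0.0853
gripper_force: 0.0
```

```bash
cat > cup.py <<'E'
from meas import *
o=get_obs();print(o['eef_pos'])
p,d,K,A,e=grab('wrist','cup.png');P=cloud(d,K,A,e);P[d==0]=9
q=P[(np.hypot(P[...,0]-.492,P[...,1]+.17)<.036)&(P[...,2]>.045)&(P[...,2]<.065)]
c=cv2.fitEllipse(np.ascontiguousarray(cv2.convexHull((q[:,:2]*1e4).astype(np.int32))[:,0]).astype(np.float32));print('bowl',np.array(c[0])/1e4,np.array(c[1])/1e4,np.percentile(q[:,2],[50,95]))
b=cv2.inRange(cv2.cvtColor(p,cv2.COLOR_RGB2HSV),(95,100,40),(120,255,255))
g=ray(np.argwhere(b)[:,::-1],.014,K,A,e);g=g[np.hypot(g[:,0]-.492,g[:,1]+.17)<.075];print('saucer',cv2.minEnclosingCircle(np.ascontiguousarray(g[:,:2],np.float32).reshape(-1,1,2)))
r=P[(P[...,0]>.42)&(P[...,0]<.55)&(abs(P[...,1]+.17)<.07)&(b>0)];print('saucer xyz',r.min(0),r.max(0))
E
python3 cup.py
```

```text
[ 0.49169258 -0.17002363  0.1988437 ]
bowl [ 0.4906436  -0.16923481] [0.06029945 0.06672512] [0.05449843 0.0561699 ]
saucer ((0.49194759130477905, -0.1703624278306961), 0.05626508966088295)
saucer xyz [ 0.44041638 -0.22618938  0.00166641] [ 0.54820399 -0.11462456  0.01598538]
```

Cup is within about 1.5 mm of the saucer centre and upright. Next is the lid.

Call:
{"api": "play_rows", "payload": {"targets": [[[0.7,3.5,0,0,1],[0.9,4,0,0,1],[0.9,4,0,0,1],[1,4,0,0,1],[1,4,0,0,1],[1,4,0,0,1],[1,4,0,0,1],[1,2.5,0,0,1],[0,0,3,0,1],[0,0,3,0,1],[0,0,3,0,1],[0,0,0,0,1],[0,0,0,0,1],[0,0,0,0,1]]]}}

```text
t: 39.45
eef_pos: [0.4176, 0.1295, 0.1101]
ee_rot: [[-1.0, 0.0, 0.001], [0.0, 1.0, 0.0], [-0.001, 0.0, -1.0]]
wrist_force: [-0.2, 0.0, -0.4]
opening: 0.0853
gripper_force: 0.0
```

```bash
python3 - <<'E'
from meas import *
o=get_obs();t=np.array(o['eef_pos']);R=np.array(o['ee_rot']);print(t)
p,d,K,A,e=grab('wrist');P=cloud(d,K,A,e);P[d==0]=9
print('lid',circ(P,(.417,.1297),.06,.014,.026),'knob',circ(P,(.417,.1297),.025,.042,.055))
E
```

```text
[0.41757982 0.12948922 0.11011631]
lid (10260, 0.4168, 0.1296, 'r', 0.0442, 'z', np.float64(0.0191)) knob (1093, 0.4166, 0.1296, 'r', 0.0125, 'z', np.float64(0.0458))
```

Call:
{"api": "play_rows", "payload": {"targets": [[[0.1,0,3,0,1],[0,0,3,0,1],[0,0,2,0,1],[0,0,0.6,0,1],[0,0,0,0,1],[0,0,0,0,1],[0,0,0,0,-1],[0,0,0,0,-1],[0,0,0,0,-1],[0,0,0,0,-1],[0,0,0,0,-1],[0,0,0,0,-1],[0,0,0,0,-1],[0,0,0,0,-1],[0,0,0,0,-1],[0,0,0,0,-1]]]}}

```text
t: 40.83
eef_pos: [0.4162, 0.1299, 0.0241]
ee_rot: [[-1.0, -0.0, 0.001], [-0.0, 1.0, 0.001], [-0.001, 0.001, -1.0]]
wrist_force: [-0.6, 0.4, 8.1]
opening: 0.0226
gripper_force: 58.3
```

Call:
{"api": "play_rows", "payload": {"targets": [[[0,0,-2,0,-1],[0,0,-4,0,-1],[0,0,-4,0,-1],[0,0,-4,0,-1],[-0.5,-3,0,0,-1],[-0.5,-4,0,0,-1],[-0.5,-4,0,0,-1],[-0.6,-4,0,0,-1],[-0.6,-4,0,0,-1],[-0.6,-4,0,0,-1],[-0.6,-4,0,0,-1],[-0.6,-4,0,0,-1],[-0.6,-4,0,0,-1],[-0.6,-4,0,0,-1],[-0.6,-4,0,0,-1],[-0.6,-4,0,0,-1],[-0.5,-4,0,0,-1],[-0.4,-1.2,0,0,-1],[0,0,0,0,-1],[0,0,0,0,-1]]]}}

```text
t: 42.5
eef_pos: [0.4933, -0.3922, 0.1627]
ee_rot: [[-1.0, 0.001, -0.002], [0.001, 1.0, 0.001], [0.002, 0.001, -1.0]]
wrist_force: [0.6, 0.5, -1.4]
opening: 0.0224
gripper_force: 59.4
```

Call:
{"api": "play_rows", "payload": {"targets": [[[0,0,0,0,-1],[0,0,0,0,-1],[0,0,0,0,-1],[0,0,0,0,-1]]]}}

```text
t: 42.83
eef_pos: [0.4944, -0.3906, 0.1634]
ee_rot: [[-1.0, -0.002, -0.0], [-0.002, 1.0, 0.001], [0.0, 0.001, -1.0]]
wrist_force: [-0.3, 0.5, -1.1]
opening: 0.0226
gripper_force: 59.4
```

```bash
cat > lid.py <<'E'
from meas import *
o=get_obs();t=np.array(o['eef_pos']);R=np.array(o['ee_rot']);print(t,R.round(3).tolist())
p,d,K,A,e=grab('wrist','lid.png');P=cloud(d,K,A,e);P[d==0]=9
print('lid',circ(P,t[:2],.06,t[2]-.015,t[2]+.004))
q=P[(np.hypot(P[...,0]-t[0],P[...,1]-t[1])<.05)&(abs(P[...,2]-t[2]+.004)<.012)]
for s in(-.04,-.03,-.02): 
    r=q[abs(q[:,0]-t[0]-s)<.004];print(s,len(r),(np.percentile(r[:,2],50)-t[2]).round(4),(r[:,1].mean()-t[1]).round(4)) if len(r) else 0
p,d,K,A,e=grab('top');P=cloud(d,K,A,e);print('lid top',circ(P,t[:2],.06,t[2]-.015,t[2]+.006))
E
python3 lid.py
```

```text
[ 0.49440984 -0.3905853   0.16341362] [[-1.0, -0.002, -0.0], [-0.002, 1.0, 0.001], [0.0, 0.001, -1.0]]
lid (15774, 0.495, -0.3901, 'r', 0.0442, 'z', np.float64(0.1582))
-0.04 1509 -0.006 0.0007
-0.03 2499 -0.0052 0.0007
-0.02 2827 -0.0051 0.0006
lid top (79, 0.5146, -0.3696, 'r', 0.0342, 'z', np.float64(0.158))
```

Call:
{"api": "play_rows", "payload": {"targets": [[[0.6,-0.3,1,0,-1],[0,0,2,0,-1],[0,0,1.8,0,-1],[0,0,0,0,-1],[0,0,0,0,-1],[0,0,0,0,-1],[0,0,0,0,-1],[0,0,0,0,-1]]]}}

```text
t: 43.6
eef_pos: [0.4888, -0.3958, 0.1165]
ee_rot: [[-1.0, -0.0, 0.002], [-0.0, 1.0, -0.001], [-0.002, -0.001, -1.0]]
wrist_force: [-0.4, -0.4, -1.7]
opening: 0.0225
gripper_force: 59.4
```

```bash
python3 lid.py
```

```text
[ 0.48883552 -0.39583608  0.1165223 ] [[-1.0, -0.0, 0.002], [-0.0, 1.0, -0.001], [-0.002, -0.001, -1.0]]
lid (15781, 0.4892, -0.395, 'r', 0.0442, 'z', np.float64(0.1113))
-0.04 1531 -0.006 0.0006
-0.03 2492 -0.0053 0.0007
-0.02 2847 -0.0052 0.0005
lid top (55, 0.5248, -0.3807, 'r', 0.0145, 'z', np.float64(0.1119))
```

Shift y by +0.2 cm and lower.

Call:
{"api": "play_rows", "payload": {"targets": [[[0,0.2,0,0,-1],[0,0,0,0,-1],[0,0,0.7,0,-1],[0,0,0.6,0,-1],[0,0,0.4,0,-1],[0,0,0,0,-1],[0,0,0,0,-1],[0,0,0,0,-1]]]}}

```text
t: 44.37
eef_pos: [0.4881, -0.3931, 0.098]
ee_rot: [[-1.0, -0.0, -0.0], [-0.0, 1.0, 0.0], [0.0, 0.0, -1.0]]
wrist_force: [-0.1, -0.9, -1.0]
opening: 0.0224
gripper_force: 59.4
```

Call:
{"api": "play_rows", "payload": {"targets": [[[0,0,0.1,0,-1],[0,0,0,0,-1],[0,0,0,0,1],[0,0,0,0,1],[0,0,0,0,1],[0,0,0,0,1],[0,0,0,0,1],[0,0,0,0,1],[0,0,-2,0,1],[0,0,-4,0,1],[0,0,-4,0,1],[0,2,-3,0,1],[0,4,0,0,1],[0,4,0,0,1],[0,0,0,0,1],[0,0,0,0,1],[0,0,0,0,1]]]}}

```text
t: 45.78
eef_pos: [0.4882, -0.2934, 0.2276]
ee_rot: [[-1.0, -0.001, 0.0], [-0.001, 1.0, -0.001], [-0.0, -0.001, -1.0]]
wrist_force: [-0.5, -0.0, -0.4]
opening: 0.0851
gripper_force: 0.0
```

```bash
python3 cup.py; python3 - <<'E'
from meas import *
p,d,K,A,e=grab('wrist','fw.png');P=cloud(d,K,A,e);P[d==0]=9
print('lid',circ(P,(.4888,-.3928),.06,.084,.11))
q=P[(np.hypot(P[...,0]-.4888,P[...,1]+.3928)<.044)&(P[...,2]>.085)&(P[...,2]<.11)];print(len(q),np.linalg.lstsq(np.c_[q[:,:2]-q[:,:2].mean(0),np.ones(len(q))],q[:,2],rcond=None)[0])
p,d,K,A,e=grab('top','ft.png',(140,185,540,315),2);P=cloud(d,K,A,e);print('tamper',circ(P,(.502,.034),.03,.07,.12))
grab('scene','fs.png',(180,140,430,360),3)
E
python3 - <<'E'
import cv2,numpy as np
a=cv2.imread('pics/ft.png');b=cv2.imread('pics/fs.png');b=cv2.resize(b,(386,340));cv2.imwrite('pics/f.png',np.vstack([a,np.hstack([b,cv2.resize(cv2.imread('pics/fw.png'),(414,340))])]))
E
```

```text
[ 0.48822739 -0.29340524  0.22761289]
bowl [ 0.49050166 -0.16958123] [0.06047499 0.06701307] [0.05420647 0.05622201]
saucer ((0.4932774007320404, -0.17017973959445953), 0.05599665641784668)
saucer xyz [ 0.44861473 -0.22559202  0.00074257] [ 0.54804153 -0.11472659  0.01589808]
lid (7670, 0.4884, -0.3927, 'r', 0.0444, 'z', np.float64(0.0921))
7636 [ 0.00356144 -0.00165979  0.09219158]
tamper (146, 0.5009, 0.0363, 'r', 0.0183, 'z', np.float64(0.0898))
```

View pics/f.png

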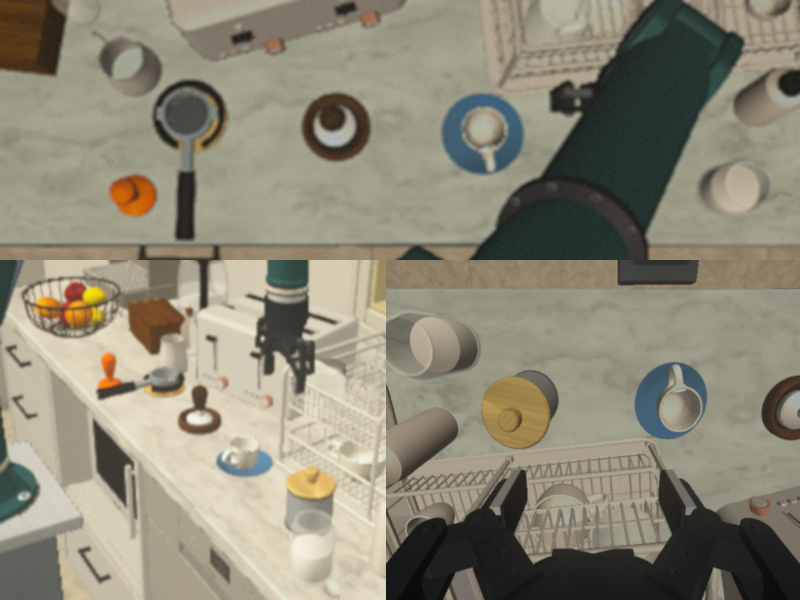

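The final montage shows all four in place: portafilter (188,115), tamper (335,123), cup (484,130) and lid on the canister (515,410). The jug and jar are untouched, and the gripper is clear. I'm handing the job in.

```bash
python3 -c "
from station import order
print(order.close_job())"
```

```text
the job is handed in; nothing more can be done
None
```

I handed the job in at about 46 s with all four items in place and let go; on the way the carried portafilter knocked over the orange look-alike, which I stood back up about 2 cm from its old spot.

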